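# Load the drying bay with cleaned power modules

## Task

Raise the hood of the drying bay all the way and then swing its prop rod up until the tip sits in the hood's socket. Then stack every aluminium power module from the table flat on the sloping rack, one squarely on another with its long side running away from the backstop, centred on the rack and each pushed back against the blue backstop; last, push the blower lever fully on, leaving the hood propped open. Do not tip over the glass jar or shove it, the transformer or the copper coil about.

Things in the scene. Friction and masses are not known exactly. Their poses are not given: they have to be found in the camera images.
- dryer: bench drying bay, fixed to the table: white base 236 x 240 x 30 mm carrying the rack, the hood, the prop rod and the lever. Origin: centre of the base's underside, on the table. Its x points away from the robot (turned by up to 0.1 rad), y to the left, z up. Low 50 mm rims on its left, right and far sides. All offsets called 'bay' below are in this frame
- rack: steel rack fixed in the bay, empty at first. Origin: middle of the inner corner of floor and blue backstop. x runs along the floor away from backstop and robot, rising at 0.26 rad; z square to the floor, up along the backstop; y sideways. Floor 108 mm long, 54 wide; backstop 75 wide, 130 tall, robot's side. Four 8 mm guide posts 140 tall at x 4 and 98, y 52 mm either side; open between
- hood (a joint): angle of the hood: 0 shut, 1.4 rad at its stop, fully raised. The hood is a clear and blue box cover, 210 mm (x) x 200 mm x 160 mm high over the rack, hinged along its left lower edge: its right edge lifts up and over to the left. The stiff hinge holds it at any angle (about 7 N at the handle to raise it)
- hood_handle (a point): middle of the hood's handle, a round dark bar 12 mm thick, 110 mm long along the bay's x, its axis 42 mm above the hood's top panel near the right edge. With the hood shut it lies 180 mm to the right of and 202 mm above the hinge line and turns with the hood. With the hood up it is 37 mm left of and 14 mm below the hood's upper corner
- hood_hinge (a point): point on the hood's hinge line (along the bay's x), 100 mm left of the bay's centre, 50 mm above the table
- prop (a joint): angle of the prop rod: 0 folded flat, pointing to the bay's right; 1.77 rad at its stop, swung up past upright, where its tip is in the socket if the hood is fully raised. It swings freely and falls back if let go before upright (1.57); past upright it stays
- prop_hinge (a point): pivot of the prop rod (axis along the bay's x), on the robot's side of the bay, 40 mm above the table. The steel rod is 153 mm long, 10 mm thick
- prop_tip (a point): free end of the prop rod
- prop_grip (a point): middle of the red round grip on the prop rod, 14 mm thick, which sticks out 62 mm towards the robot (along -x of the bay), at 110 mm from the pivot; this point is 35 mm out from the rod
- socket (a point): mouth of the black socket on the robot-side wall of the hood, by its lower rim, into which the tip of the prop rod swings (two cheeks; the rod's stop meets it when the hood is fully raised)
- blower (a joint): blower lever on the blue pod at the right of the bay: 0 off (leaning towards the robot), 1.0 rad fully on (leaning away). Stays where it is left
- blower_tip (a point): top end of the red blower lever, 80 mm long; it swings away from the robot about the bay's y axis
- jar: amber glass jar with a white lid, 72 mm across, 100 mm tall; origin under its centre; not to be tipped over
- module1: cleaned power module (closed aluminium case with a green end), 100 x 58 x 34 mm, about 0.3 kg; lies flat on the table. Origin: its centre; x along its length, z through its 34 mm thickness. It may be absent
- module2: cleaned power module (closed aluminium case with a green end), 100 x 58 x 34 mm, about 0.3 kg; lies flat on the table. Origin: its centre; x along its length, z through its 34 mm thickness. It may be absent
- module3: cleaned power module (closed aluminium case with a green end), 100 x 58 x 34 mm, about 0.3 kg; lies flat on the table. Origin: its centre; x along its length, z through its 34 mm thickness. It may be absent
- module4: cleaned power module (closed aluminium case with a green end), 100 x 58 x 34 mm, about 0.3 kg; lies flat on the table. Origin: its centre; x along its length, z through its 34 mm thickness. It may be absent
- transformer: bystander: small transformer, 50 x 54 x 42 mm; origin under its centre
- coil: bystander: copper coil ring, 52 mm across, 20 mm tall; origin under its centre

How it is judged:
By the outcome, as a careful person would: the job done as asked, in the order asked, and still so for the second after the job is handed in, with the robot touching nothing.
Of module1, module2, module3, module4 only 3 to 4 are there at a start; the rules pass over those that are not, and their reading is None.
At some moment in a run one of module1, module2, module3, module4 may be knocked a few centimetres aside while the robot is not near it.
Once in a run the grip may slacken for a moment while it holds something.
It also fails if it takes over 208 s, if anything falls off the work surface, if the arm or the gripper's body presses on something with over 40 N, if the wrist force passes 120 N, or if a joint passes its speed limit or range.

## Robot

A 6-joint arm with a two-finger parallel gripper is mounted at the origin on the work surface. World frame = base frame: x ahead of the robot, y to its left, z up, the work surface at z = 0. Lengths are in m, angles in rad, forces in N, time in s.
With the tool pointing down it reaches from about 0.375 to 0.9 m from the base axis. Payload 3.1 kg.
Tool frame: the origin (TCP) lies at the very end of the fingers, on their centre line; the grasp point (between the pads) lies 19 mm behind it (manip.pinch_z is the distance from the TCP to the grasp point, in m); z points along the fingers, y is the line along which they close (so a half turn about z gives the same grasp; the last joint's range is limited). The gripper opens to 85 mm and grips with 20 to 120 N. Pads are 22 mm wide; open, the fingers measure 114 mm over their backs; the gripper's body (76 mm by 85 mm) begins 54 mm behind the grasp point. The pads swing forward as they close: fully open they stand 13 mm farther back than shut.
Start: joints at [-1.446, 0.527, 1.433, -0, 1.181, -0.178], TCP at [0.186, -0.597, 0.231] pointing down, gripper open.
Joint ranges: [-3.08, 3.08], [-0.75, 2.2], [0.22, 2.44], [-1.43, 4.57], [0, 2.65], [-2.85, 2.85]. Speed limits (rad/s): [2.79, 2.79, 3.14, 3.14, 3.14, 3.14].

## Interface

Orientations are given as a unit quaternion [x, y, z, w].
In Python, from station import manip gives the robot as it stands.
- The arm moves only by the tool servo_tool, never from a script. Its argument "commands" is one flat list of numbers, 7 for each row, row after row: the shift along the tool's x, y, z each as a share of 500 mm, from -1 to 1, then the turn, a rotation vector about the tool's x, y, z each as a share of 360 degrees, from -1 to 1, then the opening, from -1 (shut) to 1 (fully open). In form: [dx, dy, dz, rx, ry, rz, claw, dx, dy, dz, rx, ry, rz, claw, ...]. A call has 1 to 12 rows; each row shifts and turns the commanded pose from where the row before left it, along the tool's axes as they then stand; what a row does not reach is not made up. A row lasts 1/12 s, in which the tool goes at most 41.7 mm and 7.16 degrees, less where a joint would pass 70% of its speed; a pose out of reach is approached as far as the arm can. A call with a number of a shift or a turn outside -1 to 1 is refused whole. A call with a gripper value outside its range is refused whole. The fingers move at their own pace and stop on an object; "force" is the grip in N (left out, the last holds). Time passes only in rows, so rows that do not move let the fingers close. It gives the time, the measured TCP pose, the force, the opening and the grip force at its end, in the units of the state.
- manip.sense(): the state, without advancing time (a new reading comes with each control period).
- manip.snapshot(name): name is "scene" or "top" or "wrist"; returns a dict with "img" (400x640x3 uint8, red, green, blue), "mtx" (3x3 intrinsics, pixels), "world_to_cam" (4x4, takes a point from world to camera coordinates). Camera axes: x right, y up, looking along -z (the intrinsics and any distortion apply to the point x, -y, -z); pixel columns grow to the right and rows downward; lengths in m; the calibration is good to about 2 mm. A picture is of the moment at which its call begins. There is no depth.
- manip.sign_off(): hands the job in; it is judged then, once.
Trained networks look in a picture, given as the dict that the camera call returned (one of the last four; its "shot" number tells which), for a name from the list of things; names that differ only in an ending like _2 or _b are one class to them, and where a whole thing is asked for, a point or a joint stands for the part that bears it (a point fixed in the world has none). Each returns a list of dicts, best first, with "conf" (0 to 1); they miss things now and then, are a little off and sometimes report something else, mostly with a low value. They report only what shows in the picture. A call takes as long as a camera call.
- manip.look_for(picture, query): "box" ([left, top, width, height] in pixels, round what is visible of it).
- manip.silhouettes(picture, query): "pixels" (400x640 bool, what is visible of it) and "box" ([left, top, width, height] in pixels, round what is visible of it).
The state is a dict: "t": time; "q": joint angles; "qd": joint speeds; "tau": joint torques, N m; "tcp_pos": TCP position; "tool_rot": TCP orientation; "force": force on the tool from outside, world axes, zero at the start; "ft_torque": the same for the moment, N m; "finger_gap": opening from 0.0 (shut) to 1.0 (fully open); "gripper_force": force on a finger pad.
Only numpy, scipy, OpenCV 4.12 (cv2) and the standard library are available. Lean on these libraries where they do the work, as an engineer would, in place of code of your own. Each camera call takes 0.05 s, during which the arm holds its last target. There are 200 camera calls.

## Working session

There is one attempt and no reset: what is moved stays moved. The work goes in short steps, Python scripts to look and compute and a tool call to move; the robot and the scene stay as the last step left them, time stands still between calls to the robot, and variables do not carry over. Pictures are saved under pics/ and viewed, at most 14 in all, crops included, and the job is handed in when it is done.

Besides the shell and the picture viewer there is one more tool, called after "Emit:" in YAML: its name, and indented under it one key for each argument. servo_tool: Moves the arm, as the interface text tells. Its arguments: {"type":"object","properties":{"commands":{"type":"array"},"force":{"type":"number"}},"required":["commands"]}

```bash
mkdir -p pics; ls; cat > h.py <<'E'
import numpy as np, cv2
from scipy.spatial.transform import Rotation as R
from station import manip
def snap(n,f=None):
    s=manip.snapshot(n)
    if f: cv2.imwrite('pics/'+f,cv2.cvtColor(s['img'],cv2.COLOR_RGB2BGR))
    return s
def proj(s,P):
    P=np.atleast_2d(P); c=(s['world_to_cam']@np.c_[P,np.ones(len(P))].T)[:3]
    u=s['mtx']@np.array([c[0],-c[1],-c[2]]); return (u[:2]/u[2]).T
def ray(s,px):
    T=np.linalg.inv(s['world_to_cam']); d=np.linalg.inv(s['mtx'])@np.array([px[0],px[1],1.])
    d=T[:3,:3]@np.array([d[0],-d[1],-d[2]]); return T[:3,3],d/np.linalg.norm(d)
def onz(s,px,z):
    o,d=ray(s,px); return o+d*(z-o[2])/d[2]
def tri(obs):
    A=0;b=0
    for s,p in obs:
        o,d=ray(s,p); M=np.eye(3)-np.outer(d,d); A=A+M; b=b+M@o
    return np.linalg.solve(A,b)
E
python3 - <<'E'
from h import *
np.set_printoptions(precision=4,suppress=True)
a=snap('scene','s0.png');b=snap('top','t0.png')
for n,s in(('scene',a),('top',b)):
    print(n,s['mtx'].tolist(),np.linalg.inv(s['world_to_cam'])[:3].tolist(),s.keys())
    for q in['module1','jar','transformer','coil','hood_handle','prop_grip','blower_tip','hood','rack']:
        print(q,[(np.array(d['box']).round().tolist(),round(d['conf'],2)) for d in manip.look_for(s,q)][:6])
print(manip.sense())
E
```

```text
pics
scene [[391.4725094798183, 0.0, 322.2149451771818], [0.0, 391.4725094798183, 198.1651121767084], [0.0, 0.0, 1.0]] [[-0.8612761180902495, -0.48334839327363477, 0.15677301785443276, 0.6694624374150837], [0.5081345957681151, -0.8182614231099842, 0.2687889060835622, 0.15006047630158287], [-0.0016373731904525725, 0.3111632596721847, 0.9503550625104366, 1.0016744940269384]] dict_keys(['img', 'mtx', 'world_to_cam', 'shot'])
module1 [([244.0, 124.0, 39.0, 33.0], 0.97), ([277.0, 166.0, 43.0, 45.0], 0.76), ([281.0, 98.0, 43.0, 38.0], 0.67), ([324.0, 144.0, 42.0, 33.0], 0.61)]
jar [([217.0, 176.0, 35.0, 39.0], 0.94), ([269.0, 206.0, 138.0, 142.0], 0.64)]
transformer [([322.0, 182.0, 22.0, 27.0], 0.59)]
coil [([287.0, 140.0, 23.0, 18.0], 0.57)]
hood_handle [([269.0, 208.0, 142.0, 142.0], 0.64), ([283.0, 99.0, 41.0, 38.0], 0.62), ([296.0, 210.0, 16.0, 18.0], 0.33)]
prop_grip [([271.0, 205.0, 137.0, 146.0], 0.23)]
blower_tip [([294.0, 210.0, 17.0, 20.0], 0.49)]
hood [([270.0, 210.0, 140.0, 141.0], 0.62), ([323.0, 182.0, 21.0, 30.0], 0.24)]
rack []
top [[480.27904807208716, 0.0, 314.8433459700
[... 677 characters left out ...]
[([172.0, 113.0, 117.0, 118.0], 0.78)]
prop_grip [([225.0, 227.0, 60.0, 29.0], 0.71), ([300.0, 170.0, 14.0, 14.0], 0.48)]
blower_tip []
hood [([172.0, 113.0, 116.0, 118.0], 0.93)]
rack [([171.0, 115.0, 154.0, 146.0], 0.2)]
{'t': 1.0, 'q': array([-1.4465,  0.5275,  1.4327,  0.    ,  1.1814, -0.1785]), 'qd': array([ 0.0007,  0.0015, -0.0005,  0.0013,  0.0006,  0.0011]), 'tau': array([  0.0002, -44.2323, -17.8425,  -0.0002,   0.0009,   0.    ]), 'tcp_pos': array([ 0.1864, -0.5965,  0.2313]), 'tool_rot': array([ 0.9886,  0.1508,  0.    , -0.    ]), 'force': array([-0.9035,  0.3465, -0.2278]), 'ft_torque': array([-0.0094, -0.0265,  0.0078]), 'gripper_force': 0.0, 'finger_gap': 0.9984593165231749}
```

```bash
python3 - <<'E'
import cv2,numpy as np
a=cv2.imread('pics/s0.png');b=cv2.imread('pics/t0.png')
cv2.imwrite('pics/t0c.png',cv2.resize(b[90:300,150:460],None,fx=2.58,fy=2.58,interpolation=2))
cv2.imwrite('pics/s0c.png',cv2.resize(a[80:360,200:430],None,fx=2.1,fy=2.1,interpolation=2))
E
```

```text
(no output)
```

View pics/t0c.png

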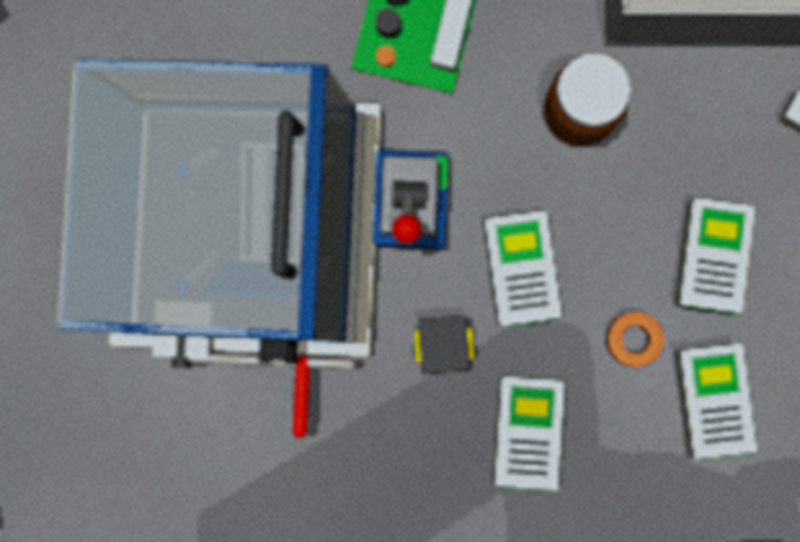

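View pics/s0c.png

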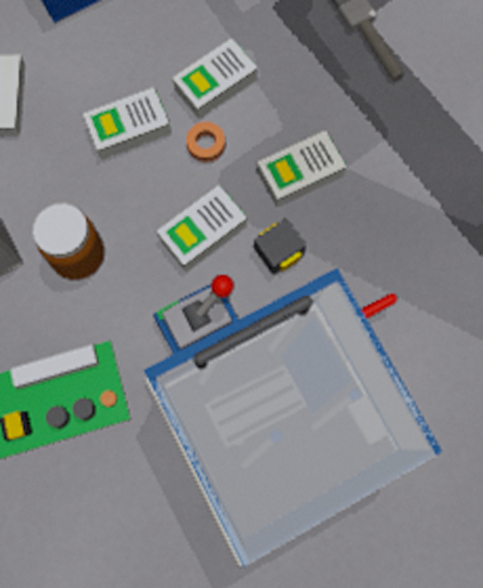

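The top view shows four modules at crop (523,268), (717,256), (530,433) and (718,401), the handle from (290,115) to (284,272), the grip from (302,360) to (300,435), and the lever ball at (407,228). The scene view shows the same handle ends at (305,305) and (201,362).

```bash
cat >> h.py <<'E'
np.set_printoptions(precision=4,suppress=True)
def modfit(s,zt=.034,conf=.3):
    out=[]
    for d in manip.silhouettes(s,'module1'):
        if d['conf']<conf: continue
        m=d['pixels'].astype(np.uint8)
        c=max(cv2.findContours(m,0,1)[0],key=cv2.contourArea)[:,0,:]
        P=np.array([onz(s,p,zt)[:2] for p in c]).astype(np.float32)
        (x,y),(w,h),a=cv2.minAreaRect(P)
        bx=cv2.boxPoints(((x,y),(w,h),a)); e=[bx[1]-bx[0],bx[2]-bx[1]]; e=max(e,key=np.linalg.norm)
        out.append((x,y,max(w,h),min(w,h),np.arctan2(e[1],e[0]),d['conf']))
    return np.array(out)
E
python3 - <<'E'
from h import *
a=snap('scene');b=snap('top')
T=lambda u,v:(b,(u/2.5806+150,v/2.581+90)); S=lambda u,v:(a,(u/2.1+200,v/2.1+80))
h1=tri([T(290,115),S(201,362)]);h2=tri([T(284,272),S(305,305)])
print('handle',h1,h2,np.linalg.norm(h1-h2))
print('ball',tri([T(407,228),S(222,285)]))
print('grip',tri([T(302,360),S(365,312)]),tri([T(300,435),S(395,297)]))
print('hood fr top corner',tri([T(300,340),S(336,276)]),'far right',tri([T(318,68),S(150,372)]))
for n,z,p in(('base nr',.03,(368,355)),('rim far right',.05,(380,105)),('base nl',.03,(110,343)),('fl hood',.21,(77,62)),('nl hood',.21,(60,326))):
    print(n,onz(*T(*p),z))
for s in(b,a):print(modfit(s))
for q in('jar','transformer','coil'):
    d=manip.look_for(b,q)[0]['box'];print(q,onz(b,(d[0]+d[2]/2,d[1]+d[3]/2),.04))
E
```

```text
handle [0.6482 0.0044 0.2499] [0.5333 0.0068 0.2391] 0.11543122398339789
ball [ 0.5793 -0.0838  0.1144]
grip [0.4594 0.0135 0.0902] [0.397  0.0139 0.0298]
hood fr top corner [ 0.4847 -0.0055  0.2156] far right [ 0.6919 -0.0154  0.224 ]
base nr [ 0.4715 -0.0486  0.03  ]
rim far right [ 0.6993 -0.0582  0.05  ]
base nl [0.4809 0.1879 0.03  ]
fl hood [0.6993 0.1741 0.21  ]
nl hood [0.4925 0.182  0.21  ]
[[ 0.5654 -0.3643  0.1045  0.0665 -0.1631  0.97  ]
 [ 0.4028 -0.194   0.1008  0.0596 -0.0637  0.9   ]
 [ 0.551  -0.1876  0.103   0.0606  0.118   0.69  ]
 [ 0.4329 -0.3646  0.1015  0.0642  0.1179  0.64  ]]
[[ 0.4365 -0.3583  0.105   0.0718  0.1113  0.92  ]
 [ 0.566  -0.3582  0.1019  0.0741 -0.1235  0.86  ]
 [ 0.5535 -0.1818  0.1065  0.0701  0.1534  0.79  ]
 [ 0.406  -0.189   0.108   0.0692 -0.0607  0.77  ]]
jar [ 0.4793 -0.1149  0.04  ]
transformer [ 0.4808 -0.1186  0.04  ]
coil [ 0.4892 -0.2957  0.04  ]
```

Emit:
servo_tool:
  commands: [0, 0, -0.06, 0, 0, 0.018, 1, 0, 0, -0.06, 0, 0, 0.018, 1, 0, 0, -0.06, 0, 0, 0.018, 1, 0.04, -0.064, -0.011, 0, 0, 0, 1, 0.04, -0.064, -0.011, 0, 0, 0, 1, 0.04, -0.064, -0.011, 0, 0, 0, 1, 0.04, -0.064, -0.011, 0, 0, 0, 1, 0.04, -0.064, -0.011, 0, 0, 0, 1, 0.04, -0.064, -0.011, 0, 0, 0, 1, 0.04, -0.064, -0.011, 0, 0, 0, 1, 0.04, -0.064, -0.011, 0, 0, 0, 1, 0.04, -0.064, -0.011, 0, 0, 0, 1]

```text
t: 2.35
tcp_pos: [0.3774, -0.3136, 0.3713]
tool_rot: [1.0, -0.018, 0.0, 0.0]
force: [1.1, -1.1, 1.0]
finger_gap: 1.003
gripper_force: 0.0
```

Emit:
servo_tool:
  commands: [0.04, -0.064, -0.011, 0, 0, 0, 1, 0.04, -0.064, -0.011, 0, 0, 0, 1, 0.04, -0.064, -0.011, 0, 0, 0, 1, 0.04, -0.064, -0.011, 0, 0, 0, 1, 0.04, -0.064, -0.011, 0, 0, 0, 1, 0.04, -0.064, -0.011, 0, 0, 0, 1, 0.04, -0.064, 0, 0, 0, 0, 1, 0.04, -0.064, 0, 0, 0, 0, 1, 0.04, -0.064, 0, 0, 0, 0, 1, 0, 0, 0, 0, 0, 0, 1, 0, 0, 0, 0, 0, 0, 1]

```text
t: 3.27
tcp_pos: [0.5676, -0.0323, 0.4034]
tool_rot: [1.0, -0.016, -0.0, 0.0]
force: [-0.1, 0.4, 0.4]
finger_gap: 1.004
gripper_force: 0.0
```

```bash
python3 - <<'E'
from h import *
w=snap('wrist','w1.png')
st=manip.sense();print(st['tcp_pos'],st['tool_rot'],st['t'])
print(w['mtx'].tolist(),np.linalg.inv(w['world_to_cam'])[:3])
E
```

```text
[ 0.567  -0.0335  0.4035] [ 0.9998 -0.0173 -0.0005  0.0002] 3.3167
[[282.61001536340143, 0.0, 315.17670429862443], [0.0, 282.61001536340143, 201.03023921977206], [0.0, 0.0, 1.0]] [[-0.032   0.9466  0.3208  0.6502]
 [-0.9995 -0.03   -0.0112 -0.0352]
 [-0.0009 -0.321   0.9471  0.5466]]
```

View pics/w1.png

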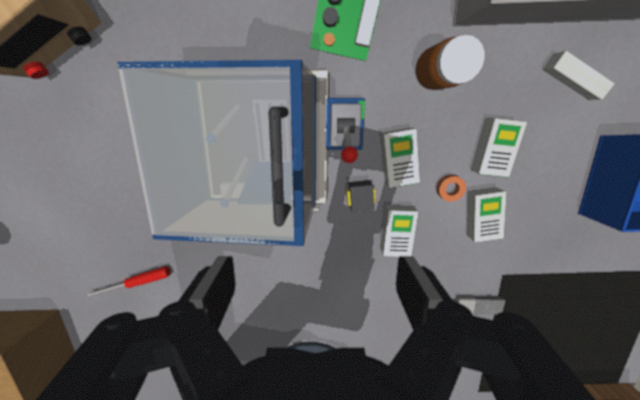

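The wrist view shows the handle from (277,112) to (280,222) and the hood edge at x≈300. The lever ball is at (349,155).

```bash
cat >> h.py <<'E'
def plan(target,yaw=None,s=None):
    s=s or manip.sense(); Rm=R.from_quat(s['tool_rot']); d=Rm.inv().apply(np.array(target)-s['tcp_pos'])/.5
    print('tool shift shares',d.round(4),'min rows',int(np.ceil(np.linalg.norm(d)/.083)))
def cfg(yaw,pitch=0):
    # tool x along yaw, pointing down, tilted by pitch (fingers forward)
    return R.from_euler('z',yaw)*R.from_euler('y',-pitch)*R.from_euler('x',np.pi)
def turn(target_R):
    print('turn shares',((R.from_quat(manip.sense()['tool_rot']).inv()*target_R).as_rotvec()/(2*np.pi)).round(4))
E
python3 - <<'E'
from h import *
a=snap('scene');b=snap('top');w=snap('wrist')
T=lambda u,v:(b,(u/2.5806+150,v/2.581+90)); S=lambda u,v:(a,(u/2.1+200,v/2.1+80)); W=lambda u,v:(w,(u,v))
for L in([T(290,115),S(201,362),W(277,112)],[T(284,272),S(305,305),W(280,222)],[T(407,228),S(222,285),W(349,155)]):
    P=tri(L);print(P,[(proj(s,P)[0]-np.array(p)).round(1) for s,p in L], tri(L[1:]),tri(L[::2]))
for n,z,p in(('hood r near',.21,(303,244)),('hood l near',.21,(155,238)),('hood r far',.21,(300,62)),('hood l far',.21,(120,64))):print(n,onz(w,p,z))
E
```

```text
[0.6469 0.0031 0.2481] [array([-0.3,  2.2]), array([-1.3, -0.9]), array([-2.5, -2.8])] [0.6444 0.0029 0.2317] [ 0.6448 -0.0021  0.2802]
[0.5322 0.0067 0.2564] [array([-1.1,  0.2]), array([ 0.7, -2.5]), array([-1.2, -3.8])] [0.5326 0.0079 0.2585] [0.5318 0.0038 0.2667]
[ 0.5783 -0.0842  0.1204] [array([-0.1,  0.6]), array([-0.2, -1.1]), array([-1.4, -1.4])] [ 0.5753 -0.0872  0.1033] [ 0.5783 -0.0847  0.1331]
hood r near [ 0.4754 -0.0153  0.21  ]
hood l near [0.4913 0.1791 0.21  ]
hood r far [ 0.6939 -0.0232  0.21  ]
hood l far [0.6991 0.1715 0.21  ]
```

Emit:
servo_tool:
  commands: [0.0063, -0.012, 0.056, 0, 0, 0, 0.2, 0.0063, -0.012, 0.056, 0, 0, 0, 0.2, 0.0063, -0.012, 0.056, 0, 0, 0, 0.2, 0.0063, -0.012, 0.056, 0, 0, 0, 0.2, 0.0063, -0.012, 0.056, 0, 0, 0, 0.2, 0.0063, -0.012, 0.057, 0, 0, 0, 0.2, 0, 0, 0, 0, 0, 0, -1, 0, 0, 0, 0, 0, 0, -1, 0, 0, 0, 0, 0, 0, -1, 0, 0, 0, 0, 0, 0, -1, 0, 0, 0, 0, 0, 0, -1]
  force: 40

```text
t: 4.38
tcp_pos: [0.5875, 0.002, 0.2365]
tool_rot: [1.0, -0.019, 0.001, -0.001]
force: [-0.0, 5.8, -5.5]
finger_gap: 0.125
gripper_force: 38.9
```

Emit:
servo_tool:
  commands: [0, 0, 0, 0, 0, 0, -1, 0, 0, 0, 0, 0, 0, -1, 0, 0, 0, 0, 0, 0, -1]

```text
t: 4.63
tcp_pos: [0.5875, 0.0019, 0.2365]
tool_rot: [1.0, -0.019, 0.001, -0.001]
force: [0.4, 5.3, -4.5]
finger_gap: 0.129
gripper_force: 39.0
```

Emit:
servo_tool:
  commands: [0, -0.0252, -0.0188, 0, 0, 0, -1, 0, -0.0252, -0.0188, 0, 0, 0, -1, 0, -0.0252, -0.0188, 0, 0, 0, -1, 0, -0.0281, -0.0141, 0, 0, 0, -1, 0, -0.0281, -0.0141, 0, 0, 0, -1, 0, -0.0281, -0.0141, 0, 0, 0, -1, 0, -0.0301, -0.0091, 0, 0, 0, -1, 0, -0.0301, -0.0091, 0, 0, 0, -1, 0, -0.0301, -0.0091, 0, 0, 0, -1, 0, -0.0312, -0.0037, 0, 0, 0, -1, 0, -0.0312, -0.0037, 0, 0, 0, -1, 0, -0.0312, -0.0037, 0, 0, 0, -1]

```text
t: 5.63
tcp_pos: [0.592, 0.1716, 0.2979]
tool_rot: [1.0, -0.018, -0.004, 0.004]
force: [8.2, -6.2, -32.7]
finger_gap: 0.127
gripper_force: 28.3
```

Emit:
servo_tool:
  commands: [0, -0.0314, 0.0035, 0, 0, 0, -1, 0, -0.0314, 0.0035, 0, 0, 0, -1, 0, -0.0314, 0.0035, 0, 0, 0, -1, 0, -0.0306, 0.0073, 0, 0, 0, -1, 0, -0.0306, 0.0073, 0, 0, 0, -1, 0, -0.0306, 0.0073, 0, 0, 0, -1, 0, -0.0289, 0.0124, 0, 0, 0, -1, 0, -0.0289, 0.0124, 0, 0, 0, -1, 0, -0.0289, 0.0124, 0, 0, 0, -1, 0, -0.0268, 0.0177, 0, 0, 0, -1, 0, -0.0268, 0.0177, 0, 0, 0, -1, 0, -0.0268, 0.0177, 0, 0, 0, -1]

```text
t: 6.63
tcp_pos: [0.5978, 0.3348, 0.2422]
tool_rot: [1.0, -0.018, -0.005, 0.019]
force: [-14.0, -60.9, 39.8]
finger_gap: 0.12
gripper_force: 46.6
```

Emit:
servo_tool:
  commands: [0, -0.006, 0.006, 0, 0, 0, -1, 0, 0, 0, 0, 0, 0, -1, 0, 0, 0, 0, 0, 0, -1]

```text
t: 6.88
tcp_pos: [0.5977, 0.3345, 0.2425]
tool_rot: [1.0, -0.019, -0.004, 0.019]
force: [-8.4, -39.9, 8.8]
finger_gap: 0.122
gripper_force: 42.2
```

Emit:
servo_tool:
  commands: [0, 0, 0, 0, 0, 0, -0.45, 0, 0, 0, 0, 0, 0, -0.45, 0, 0, 0, 0, 0, 0, -0.45, 0, -0.004, -0.05, 0, 0, 0, -0.45, 0, 0, -0.06, 0, 0, 0, -0.45, 0, 0, -0.08, 0, 0, 0, -0.45, 0, 0, -0.08, 0, 0, 0, 0, 0, 0, -0.08, 0, 0, 0, 0, -0.03, 0.05, -0.02, 0, 0, 0, 0, -0.03, 0.07, 0, 0, 0, 0, 0, -0.03, 0.07, 0, 0, 0, 0, 0, -0.03, 0.07, 0, 0, 0, 0, 0]

```text
t: 7.88
tcp_pos: [0.5345, 0.2263, 0.4288]
tool_rot: [1.0, -0.018, 0.003, -0.0]
force: [0.4, -0.9, 0.0]
finger_gap: 0.501
gripper_force: 0.0
```

Emit:
servo_tool:
  commands: [-0.03, 0.07, 0, 0, 0, 0, 0, -0.03, 0.07, 0, 0, 0, 0, 0, -0.03, 0.07, 0, 0, 0, 0, 0, -0.03, 0.07, 0, 0, 0, 0, 0, -0.03, 0.07, 0, 0, 0, 0, 0, -0.03, 0.07, 0, 0, 0, 0, 0, -0.02, 0, 0, 0, 0, 0, 0, 0, 0, 0, 0, 0, 0, 0]

```text
t: 8.55
tcp_pos: [0.4264, 0.0198, 0.4276]
tool_rot: [1.0, -0.02, 0.002, 0.001]
force: [0.4, 0.9, 0.1]
finger_gap: 0.503
gripper_force: 0.0
```

```bash
python3 - <<'E'
from h import *
st=manip.sense();print(st['tcp_pos'],st['tool_rot'],st['t'])
a=snap('scene');b=snap('top');w=snap('wrist','w2.png')
f=lambda s:cv2.cvtColor(s['img'],cv2.COLOR_RGB2BGR)
cv2.imwrite('pics/c2.png',np.hstack([cv2.resize(f(b)[90:300,100:330],(400,365),interpolation=2),cv2.resize(f(a)[170:380,230:460],(400,365),interpolation=2)]))
E
```

```text
[0.4264 0.0198 0.4276] [ 0.9998 -0.02    0.0021  0.0006] 8.55
```

View pics/c2.png

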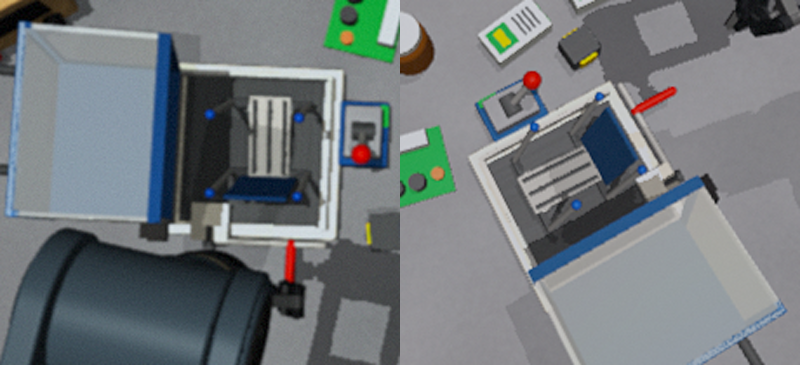

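View pics/w2.png

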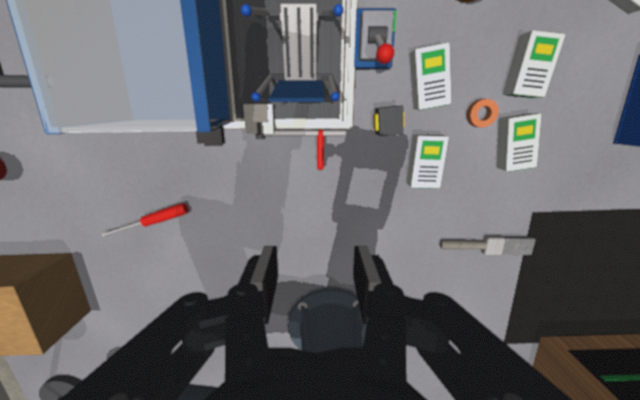

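The top and scene crops show the hood raised with the rack uncovered. The post tips are at top crop (210,114), (299,117), (209,194) and (300,197). In the wrist view the prop grip runs from (321,133) to (320,168).

```bash
python3 - <<'E'
from h import *
a=snap('scene');b=snap('top');w=snap('wrist')
k=400/230
T=lambda u,v:(b,(u/k+100,v/k+90)); S=lambda u,v:(a,(u/k+230,v/k+170)); W=lambda u,v:(w,(u,v))
N=['FL','FR','NL','NR']
tt=[(210,114),(299,117),(209,194),(300,197)];ss=[(577,205),(535,127),(641,170),(600,97)];ww=[(247,9),(338,10),(255,97),(337,97)]
P=[]
for n,t,s,v in zip(N,tt,ss,ww):
    L=[T(*t),S(*s),W(*v)];p=tri(L);P.append(p);print(n,p,[(proj(c,p)[0]-np.array(q)).round(1) for c,q in L])
P=np.array(P)
Q=np.array([[.098,.052,.14],[.098,-.052,.14],[.004,.052,.14],[.004,-.052,.14]])
c=P.mean(0);print('mean',c,'psi',np.arctan2(*( (P[0]+P[1]-P[2]-P[3])[[1,0]])),'slope',np.arctan2((P[0]+P[1]-P[2]-P[3])[2],(P[0]+P[1]-P[2]-P[3])[0]), 'widths',np.linalg.norm(P[0]-P[1]),np.linalg.norm(P[2]-P[3]),np.linalg.norm(P[0]-P[2]))
Rm=R.from_euler('z',-.035)*R.from_euler('y',-.26)
o=c-Rm.apply([.051,0,.14]);print('origin',o)
for z in(.04,):print('grip',onz(w,(321,133),z),onz(w,(320,168),z))
g=[tri([W(321,133),T(291,240),S(637,110)]),tri([W(320,168),S(673,92)])];print('grip tri',g)
print('base corners', onz(w,(350,130),.03), onz(*T(332,243),.03),'rim FR',onz(*T(343,68),.05))
print('ball',tri([W(386,53),T(361,154),S(532,80)]))
E
```

```text
FL [0.5137 0.07   0.691 ] [array([-74. ,  29.5]), array([-131.7, -140.3]), array([193.6,  99.7])]
FR [0.5074 0.0508 0.7152] [array([-113.8,   32.4]), array([-107.3, -129.9]), array([43.4, 86. ])]
NL [0.5044 0.0607 0.7393] [array([-81.8, -10.8]), array([-149.3, -162.8]), array([134.7,  -5.8])]
NR [0.5042 0.0496 0.7699] [array([-134.1,  -14.8]), array([-121.4, -156.5]), array([24.6, -3.4])]
mean [0.5074 0.0578 0.7288] psi 0.6990982973121704 slope -1.4497740077213326 widths 0.03154946282255392 0.03255511971366685 0.05003062038086896
origin [0.4941 0.0582 0.5804]
grip [0.4638 0.0101 0.04  ] [0.399  0.0137 0.04  ]
grip tri [array([0.5084, 0.0487, 0.7894]), array([0.6169, 0.0896, 0.9666])]
base corners [ 0.4665 -0.044   0.03  ] [ 0.4663 -0.0446  0.03  ] rim FR [ 0.703  -0.0581  0.05  ]
ball [0.5026 0.0422 0.7315]
```

```bash
cat > rack.py <<'E'
from h import *
a=snap('scene');b=snap('top');w=snap('wrist')
k=400/230
T=lambda u,v:(b,(u/k+100,v/k+90)); S=lambda u,v:(a,((u-400)/k+230,v/k+170)); W=lambda u,v:(w,(u,v))
N=['FL','FR','NL','NR']
tt=[(210,114),(299,117),(209,194),(300,197)];ss=[(577,205),(535,127),(641,170),(600,97)];ww=[(247,9),(338,10),(255,97),(337,97)]
P=[]
for n,t,s,v in zip(N,tt,ss,ww):
    L=[T(*t),S(*s),W(*v)];p=tri(L);P.append(p);print(n,p,[(proj(c,p)[0]-np.array(q[1] if 0 else q)).round(1) for c,q in L])
P=np.array(P);c=P.mean(0);v=P[0]+P[1]-P[2]-P[3];u=P[0]+P[2]-P[1]-P[3]
print('mean',c,'psi',np.arctan2(v[1],v[0]),np.arctan2(-u[0],u[1]),'slope',np.arctan2(v[2],v[0]),'widths',np.linalg.norm(P[0]-P[1]),np.linalg.norm(P[2]-P[3]),np.linalg.norm(P[0]-P[2]))
Rm=R.from_euler('z',-.035)*R.from_euler('y',-.26)
print('origin',c-Rm.apply([.051,0,.14]))
print('grip tri',tri([W(321,133),T(291,240),S(637,110)]),tri([W(320,168),S(673,92)]))
print('ball',tri([W(386,53),T(361,154),S(532,80)]))
E
python3 rack.py
```

```text
FL [0.6175 0.0941 0.1904] [array([-0.2,  0.3]), array([-0.9, -0.3]), array([-0.7,  0.6])]
FR [ 0.6138 -0.0107  0.1903] [array([-0.4,  0.8]), array([-0.8, -0.1]), array([-0.3, -0.2])]
NL [0.5249 0.0981 0.1649] [array([-0.1,  0. ]), array([0.4, 0. ]), array([ 0.5, -0.6])]
NR [ 0.5208 -0.0101  0.1557] [array([-0.4,  0.8]), array([-1.2, -0.5]), array([-1., -0.])]
mean [0.5692 0.0428 0.1753] psi -0.02476675966140018 -0.037051923046355455 slope 0.31333241784998667 widths 0.10479126340135488 0.1085826244173973 0.09608435328747922
origin [0.5559 0.0433 0.0269]
grip tri [0.4657 0.0115 0.0453] [ 0.3898  0.0127 -0.0041]
ball [ 0.5789 -0.084   0.1144]
```

Emit:
servo_tool:
  commands: [-0.002, 0.004, 0.075, 0, 0, 0, 0, -0.002, 0.004, 0.075, 0, 0, 0, 0, -0.002, 0.004, 0.075, 0, 0, 0, 0, -0.002, 0.004, 0.075, 0, 0, 0, 0, 0, 0, 0.075, 0, 0, 0, 0, 0, 0, 0.075, 0, 0, 0, 0, 0, 0, 0.075, 0, 0, 0, 0, 0, 0, 0.075, 0, 0, 0, 0, 0, 0, 0.075, 0, 0, 0, 0, 0, 0, 0.075, 0, 0, 0, 0, 0, 0, 0.04, 0, 0, 0, 0, 0, 0, 0.017, 0, 0, 0, 0]

```text
t: 10.0
tcp_pos: [0.4226, 0.0131, 0.0178]
tool_rot: [1.0, -0.018, -0.003, -0.001]
force: [-0.2, 0.5, -0.6]
finger_gap: 0.498
gripper_force: 0.0
```

Emit:
servo_tool:
  commands: [0, 0, 0, 0, 0, 0, -1, 0, 0, 0, 0, 0, 0, -1, 0, 0, 0, 0, 0, 0, -1, 0, 0, 0, 0, 0, 0, -1, 0, 0, 0, 0, 0, 0, -1, 0, 0, 0, 0, 0, 0, -1]
  force: 30

```text
t: 10.5
tcp_pos: [0.4244, 0.0122, 0.0222]
tool_rot: [1.0, -0.018, 0.001, 0.0]
force: [-1.9, -4.6, -0.3]
finger_gap: 0.152
gripper_force: 29.7
```

Emit:
servo_tool:
  commands: [0, 0, 0, 0, 0, 0, -0.4, 0, 0, 0, 0, 0, 0, -0.4, -0.022, 0, 0, 0, 0, 0, -0.4, 0, 0, 0, 0, 0, 0, -1, 0, 0, 0, 0, 0, 0, -1, 0, 0, 0, 0, 0, 0, -1, 0, 0, 0, 0, 0, 0, -1]
  force: 30

```text
t: 11.08
tcp_pos: [0.4106, 0.0128, 0.0213]
tool_rot: [1.0, -0.018, -0.002, -0.0]
force: [-4.7, -8.5, 5.7]
finger_gap: 0.152
gripper_force: 29.2
```

Emit:
servo_tool:
  commands: [0, -0.0034, -0.0382, 0, 0, 0, -1, 0, -0.01, -0.037, 0, 0, 0, -1, 0, -0.0162, -0.0347, 0, 0, 0, -1, 0, -0.022, -0.0314, 0, 0, 0, -1, 0, -0.0271, -0.0271, 0, 0, 0, -1, 0, -0.0314, -0.022, 0, 0, 0, -1, 0, -0.0347, -0.0162, 0, 0, 0, -1, 0, -0.037, -0.01, 0, 0, 0, -1, 0, -0.0382, -0.0034, 0, 0, 0, -1, 0, -0.0382, 0.0034, 0, 0, 0, -1, 0, -0.0112, 0.0024, 0, 0, 0, -1, 0, 0, 0, 0, 0, 0, -1]

```text
t: 12.08
tcp_pos: [0.4157, 0.1447, 0.1297]
tool_rot: [1.0, -0.014, -0.002, 0.004]
force: [-5.5, -19.2, 21.1]
finger_gap: 0.144
gripper_force: 33.7
```

Emit:
servo_tool:
  commands: [0, 0, 0, 0, 0, 0, -0.4, 0, 0, 0, 0, 0, 0, -0.4, 0, 0, 0, 0, 0, 0, -0.4, 0, 0, -0.04, 0, 0, 0, -0.4, 0, 0, -0.07, 0, 0, 0, -0.4, 0, 0, -0.08, 0, 0, 0, -0.4, 0, 0, -0.08, 0, 0, 0, 0.8, 0, 0.03, -0.07, 0, 0, 0, 0.8, 0, 0.07, -0.03, 0, 0, 0, 0.8, 0, 0.08, 0, 0, 0, 0, 0.8, 0, 0.08, 0, 0, 0, 0, 0.8, 0, 0.08, 0, 0, 0, 0, 0.8]

```text
t: 13.08
tcp_pos: [0.4113, -0.0233, 0.3136]
tool_rot: [1.0, -0.017, 0.001, -0.0]
force: [1.5, 0.7, -0.8]
finger_gap: 0.902
gripper_force: 0.0
```

Emit:
servo_tool:
  commands: [0, 0.08, 0, 0, 0, 0, 0.8, 0, 0.08, 0, 0, 0, 0, 0.8, 0, 0.08, 0, 0, 0, 0, 0.8, 0, 0.08, 0, 0, 0, 0, 0.8, 0, 0.06, 0, 0, 0, 0, 0.8, 0, 0.03, 0, 0, 0, 0, 0.8, 0, 0, 0, 0, 0, 0, 0.8, 0, 0, 0, 0, 0, 0, 0.8]

```text
t: 13.75
tcp_pos: [0.4038, -0.2272, 0.3125]
tool_rot: [1.0, -0.019, -0.0, -0.001]
force: [0.2, 0.0, -0.0]
finger_gap: 0.898
gripper_force: 0.0
```

```bash
cat > look.py <<'E'
from h import *
import sys
st=manip.sense();print('t',st['t'],'tcp',st['tcp_pos'],st['tool_rot'])
w=snap('wrist')
m=modfit(w);print(m)
m=m[m[:,5]>.3]
if len(sys.argv)>2:
    t=np.array([float(sys.argv[1]),float(sys.argv[2])]); c=m[np.argmin(np.hypot(*(m[:,:2]-t).T))]
    yaw=(c[4]+np.pi/2)%np.pi-np.pi/2
    Rc=R.from_quat(st['tool_rot']); Rt=cfg(yaw)
    print('target',c[:2],'yaw',yaw)
    turn(Rt); d=np.array([c[0],c[1],.003])-st['tcp_pos']
    print('shift/500 in target tool frame',(Rt.inv().apply(d)/.5).round(4))
E
python3 look.py .404 -.191
python3 - <<'E'
from h import *
a=snap('scene');w=snap('wrist');
f=lambda s:cv2.cvtColor(s['img'],cv2.COLOR_RGB2BGR)
cv2.imwrite('pics/c3.png',np.hstack([cv2.resize(f(a)[80:360,200:460],(372,400),interpolation=2),cv2.resize(f(w),(428,268)).repeat(1,0)[:268].copy() if 0 else cv2.copyMakeBorder(cv2.resize(f(w),(428,268)),0,132,0,0,0)]))
E
```

```text
t 13.75 tcp [ 0.4038 -0.2272  0.3125] [ 0.9998 -0.0192 -0.0003 -0.0009]
[[ 0.4021 -0.1962  0.1055  0.0603 -0.0738  0.95  ]
 [ 0.5511 -0.1905  0.1041  0.0609  0.1165  0.79  ]
 [ 0.431  -0.3649  0.1032  0.0651  0.1239  0.73  ]
 [ 0.5614 -0.3651  0.0988  0.0643 -0.1308  0.64  ]
 [ 0.5107  0.204   0.0424  0.0344 -0.0377  0.62  ]]
target [ 0.4021 -0.1962] yaw -0.07382732629776001
turn shares [-0.0003  0.0001  0.006 ]
shift/500 in target tool frame [-0.0081 -0.0617  0.619 ]
```

View pics/c3.png

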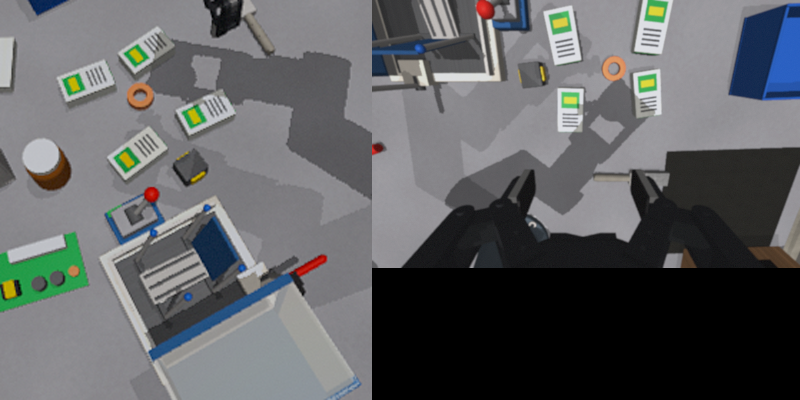

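Emit:
servo_tool:
  commands: [0, 0, 0, 0, 0, 0.006, 0.8, -0.008, -0.06, 0.03, 0, 0, 0, 0.8, 0, 0, 0.075, 0, 0, 0, 0.8, 0, 0, 0.075, 0, 0, 0, 0.8, 0, 0, 0.075, 0, 0, 0, 0.8, 0, 0, 0.075, 0, 0, 0, 0.8, 0, 0, 0.075, 0, 0, 0, 0.8, 0, 0, 0.075, 0, 0, 0, 0.8, 0, 0, 0.075, 0, 0, 0, 0.8, 0, 0, 0.04, 0, 0, 0, 0.8, 0, 0, 0.024, 0, 0, 0, 0.8, 0, 0, 0, 0, 0, 0, 0.8]

```text
t: 14.95
tcp_pos: [0.4014, -0.1951, 0.0015]
tool_rot: [0.999, -0.036, -0.002, -0.002]
force: [0.7, 0.3, 0.6]
finger_gap: 0.897
gripper_force: 0.0
```

Emit:
servo_tool:
  commands: [0, 0, 0, 0, 0, 0, -1, 0, 0, 0, 0, 0, 0, -1, 0, 0, 0, 0, 0, 0, -1, 0, 0, 0, 0, 0, 0, -1, 0, 0, 0, 0, 0, 0, -1]
  force: 60

```text
t: 15.37
tcp_pos: [0.4028, -0.1971, 0.0045]
tool_rot: [0.999, -0.037, 0.001, 0.001]
force: [1.7, 1.6, 1.4]
finger_gap: 0.666
gripper_force: 66.2
```

Emit:
servo_tool:
  commands: [0, 0, -0.03, 0, 0, 0, -1, 0, 0, -0.06, 0, 0, 0, -1, 0, 0, -0.075, 0, 0, 0, -1, 0, 0, -0.075, 0, 0, 0, -1, 0, 0, -0.075, 0, 0, 0, -1, 0, 0, -0.075, 0, 0, 0, -1, 0, 0, -0.075, 0, 0, 0, -1, 0, 0, -0.075, 0, 0, 0, -1, 0, 0, -0.075, 0, 0, 0, -1, 0, 0, -0.07, 0, 0, 0, -1, 0, 0, -0.03, 0, 0, 0, -1, 0, 0, 0, 0, 0, 0, -1]

```text
t: 16.37
tcp_pos: [0.4032, -0.1978, 0.3652]
tool_rot: [0.999, -0.037, 0.004, 0.003]
force: [-0.3, -0.5, -4.9]
finger_gap: 0.667
gripper_force: 66.5
```

```bash
cat > place.py <<'E'
from h import *
import sys
O=np.array([.556,.043,.027]); PSI=-.033
# args: rack x, y, z of TCP
p=[float(v) for v in sys.argv[1:4]]
RR=R.from_euler('z',PSI)*R.from_euler('y',-.26)
Rt=cfg(PSI,.26); st=manip.sense(); turn(Rt)
d=O+RR.apply(p)-st['tcp_pos']
print('t',st['t'],'tcp',st['tcp_pos'],'gap',st['finger_gap'],'tcp in rack',RR.inv().apply(st['tcp_pos']-O),'F in rack',RR.inv().apply(st['force']))
print('goal',O+RR.apply(p),'shift/500 in target frame',(Rt.inv().apply(d)/.5).round(4),'in current',(R.from_quat(st['tool_rot']).inv().apply(d)/.5).round(4))
E
python3 place.py .060 0 .24; python3 look.py
```

```text
turn shares [ 0.0018  0.0402 -0.0064]
t 16.3667 tcp [ 0.4032 -0.1978  0.3652] gap 0.6669543432151377 tcp in rack [-0.0529 -0.2457  0.3641] F in rack [-1.5115 -0.5438 -4.6309]
goal [0.5523 0.0431 0.2744] shift/500 in target frame [ 0.2259 -0.4913  0.2481] in current [ 0.2602 -0.5035  0.1809]
t 16.3667 tcp [ 0.4032 -0.1978  0.3652] [ 0.9993 -0.0371  0.0037  0.003 ]
[[ 0.5509 -0.1904  0.1007  0.0577  0.1503  0.96  ]
 [ 0.1767 -0.1831  0.4042  0.2386 -0.0672  0.72  ]
 [ 0.4314 -0.364   0.1012  0.067   0.1135  0.71  ]
 [ 0.5642 -0.3644  0.1045  0.0665 -0.1327  0.66  ]
 [ 0.4815 -0.1199  0.0569  0.0523 -1.5076  0.32  ]]
```

Emit:
servo_tool:
  commands: [0, 0, 0, 0.0006, 0.0134, -0.0021, -1, 0, 0, 0, 0.0006, 0.0134, -0.0021, -1, 0, 0, 0, 0.0006, 0.0134, -0.0021, -1, 0.026, -0.055, 0.026, 0, 0, 0, -1, 0.028, -0.062, 0.032, 0, 0, 0, -1, 0.028, -0.062, 0.032, 0, 0, 0, -1, 0.028, -0.062, 0.032, 0, 0, 0, -1, 0.028, -0.062, 0.032, 0, 0, 0, -1, 0.028, -0.062, 0.032, 0, 0, 0, -1, 0.028, -0.062, 0.032, 0, 0, 0, -1, 0.028, -0.062, 0.03, 0, 0, 0, -1, 0, 0, 0, 0, 0, 0, -1]

```text
t: 17.47
tcp_pos: [0.5476, 0.0488, 0.2649]
tool_rot: [0.992, -0.015, 0.122, -0.003]
force: [-0.1, -0.8, -4.3]
finger_gap: 0.666
gripper_force: 66.8
```

```bash
python3 place.py .060 0 .010; python3 - <<'E'
from h import *
w=snap('wrist','w3.png')
E
```

```text
turn shares [-0.0017  0.0026  0.0003]
t 17.4667 tcp [0.5476 0.0488 0.2649] gap 0.6662429928673034 tcp in rack [0.0528 0.0056 0.2321] F in rack [-1.1918 -0.8101 -4.1667]
goal [0.6114 0.0412 0.0521] shift/500 in target frame [0.0144 0.0111 0.4442] in current [0.0216 0.0159 0.4437]
```

View pics/w3.png

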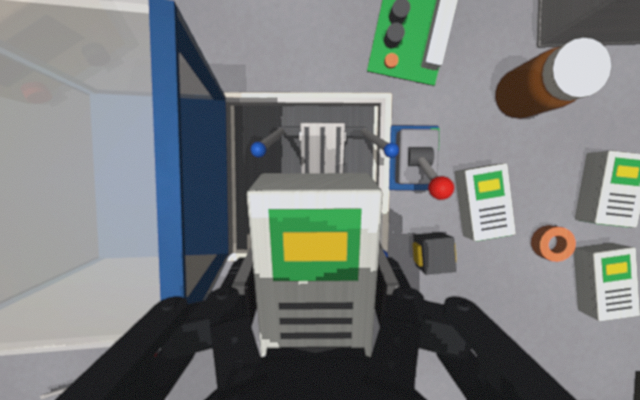

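Emit:
servo_tool:
  commands: [0, 0, 0, -0.0017, 0.0026, 0, -1, 0.0144, 0.011, 0, 0, 0, 0, -1, 0, 0, 0.03, 0, 0, 0, -1, 0, 0, 0.06, 0, 0, 0, -1, 0, 0, 0.06, 0, 0, 0, -1, 0, 0, 0.06, 0, 0, 0, -1, 0, 0, 0.06, 0, 0, 0, -1, 0, 0, 0.06, 0, 0, 0, -1, 0, 0, 0.06, 0, 0, 0, -1, 0, 0, 0.034, 0, 0, 0, -1, 0, 0, 0.02, 0, 0, 0, -1, 0, 0, 0, 0, 0, 0, -1]

```text
t: 18.52
tcp_pos: [0.6144, 0.0325, 0.0582]
tool_rot: [0.991, -0.019, 0.134, 0.005]
force: [-0.4, -0.6, -4.4]
finger_gap: 0.667
gripper_force: 69.3
```

```bash
python3 place.py .050 0 .005
```

```text
turn shares [ 0.0009 -0.0013 -0.0007]
t 18.5167 tcp [0.6144 0.0325 0.0582] gap 0.6668170038763555 tcp in rack [ 0.0647 -0.0086  0.0151] F in rack [-1.4907 -0.634  -4.1262]
goal [0.603  0.0414 0.0447] shift/500 in target frame [-0.0295 -0.0172  0.0202] in current [-0.0297 -0.0172  0.0198]
```

Emit:
servo_tool:
  commands: [-0.008, -0.009, 0.004, 0, 0, 0, -1, -0.008, -0.009, 0.004, 0, 0, 0, -1, -0.006, 0, 0.002, 0, 0, 0, -1, -0.005, 0, 0, 0, 0, 0, -1, 0, 0, 0, 0, 0, 0, -1, 0, 0, 0, 0, 0, 0, -1, 0, 0, 0, 0, 0, 0, -1]

```text
t: 19.1
tcp_pos: [0.6115, 0.0413, 0.0564]
tool_rot: [0.989, -0.019, 0.144, 0.006]
force: [2.3, -4.2, 14.8]
finger_gap: 0.664
gripper_force: 71.4
```

```bash
python3 place.py .050 0 .005;  python3 - <<'E'
from h import *
w=snap('wrist','w4.png')
E
```

```text
turn shares [ 0.0013 -0.0048 -0.0005]
t 19.1 tcp [0.6115 0.0413 0.0564] gap 0.6636377092678503 tcp in rack [0.0612 0.0001 0.0141] F in rack [ 6.1248 -4.0976 13.7311]
goal [0.603  0.0414 0.0447] shift/500 in target frame [-0.0224  0.0003  0.0183] in current [-0.0229  0.0002  0.0176]
```

View pics/w4.png

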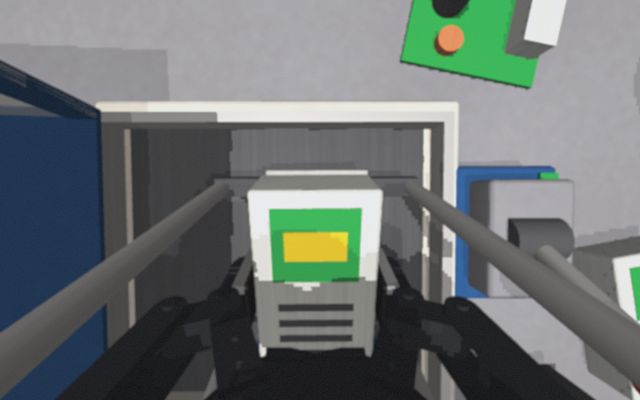

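Emit:
servo_tool:
  commands: [0, 0, -0.012, 0, 0, 0, -1, 0, 0, 0, 0, -0.003, 0, -1, -0.005, 0, 0, 0, 0, 0, -1, -0.005, 0, 0, 0, 0, 0, -1, 0, 0, 0, 0, 0, 0, -1, 0, 0, 0, 0, 0, 0, -1]

```text
t: 19.65
tcp_pos: [0.6044, 0.0427, 0.0584]
tool_rot: [0.991, -0.019, 0.134, 0.005]
force: [8.0, -1.3, 3.7]
finger_gap: 0.665
gripper_force: 70.0
```

```bash
python3 place.py .050 0 .005
```

```text
turn shares [ 0.0011 -0.0014 -0.0006]
t 19.65 tcp [0.6044 0.0427 0.0584] gap 0.6652638253936564 tcp in rack [0.0548 0.0013 0.0179] F in rack [ 8.7091 -1.0576  1.4807]
goal [0.603  0.0414 0.0447] shift/500 in target frame [-0.0097  0.0027  0.0258] in current [-0.0099  0.0025  0.0257]
```

Emit:
servo_tool:
  commands: [-0.004, 0.002, 0, 0.001, -0.0012, 0, -1, 0, 0, 0, 0, 0, 0, -1, 0, 0, 0, 0, 0, 0, -1]

```text
t: 19.9
tcp_pos: [0.6043, 0.0422, 0.0582]
tool_rot: [0.991, -0.019, 0.132, 0.002]
force: [12.1, 1.8, 0.6]
finger_gap: 0.666
gripper_force: 69.6
```

```bash
python3 place.py .050 0 .005
```

```text
turn shares [ 0.     -0.0008 -0.0009]
t 19.9 tcp [0.6043 0.0422 0.0582] gap 0.6656053400415758 tcp in rack [0.0548 0.0008 0.0178] F in rack [11.777   2.1905 -2.5527]
goal [0.603  0.0414 0.0447] shift/500 in target frame [-0.0095  0.0016  0.0255] in current [-0.0096  0.0017  0.0255]
```

Emit:
servo_tool:
  commands: [0, 0, 0.005, 0, 0, 0, -1, 0, 0, 0.004, 0, 0, 0, -1, 0, 0, 0, 0, 0, 0, -1, 0, 0, 0, 0, 0, 0, -1]

```text
t: 20.23
tcp_pos: [0.6051, 0.0419, 0.055]
tool_rot: [0.991, -0.019, 0.133, 0.002]
force: [6.9, 1.4, 9.9]
finger_gap: 0.668
gripper_force: 70.6
```

```bash
python3 place.py .050 0 .005
```

```text
turn shares [ 0.0001 -0.0009 -0.0007]
t 20.2333 tcp [0.6051 0.0419 0.055 ] gap 0.6679046756971297 tcp in rack [0.0546 0.0005 0.0144] F in rack [9.1484 1.6377 7.8455]
goal [0.603  0.0414 0.0447] shift/500 in target frame [-0.0092  0.0011  0.0188] in current [-0.0094  0.0011  0.0187]
```

Emit:
servo_tool:
  commands: [0, 0, 0, 0, 0, 0, 0.65, 0, 0, 0, 0, 0, 0, 0.65, 0, 0, 0, 0, 0, 0, 0.65, 0, 0, -0.03, 0, 0, 0, 0.65, 0, 0, -0.06, 0, 0, 0, 0.65, 0, 0, -0.08, 0, 0, 0, 0.65, 0, 0, -0.08, 0, 0, 0, 0.65, 0, 0, -0.08, 0, 0, 0, 0.65, 0, 0, -0.08, 0, 0, 0, 0.65, 0, 0, -0.08, 0, 0, 0, 0.65, 0, 0, 0, 0, 0, 0, 0.65, 0, 0, 0, 0, 0, 0, 0.65]

```text
t: 21.23
tcp_pos: [0.5367, 0.045, 0.2894]
tool_rot: [0.992, -0.017, 0.123, 0.001]
force: [-1.7, 0.1, -0.6]
finger_gap: 0.823
gripper_force: 0.0
```

```bash
sed -i 's/^O=.*/O=np.array([.558,.043,.0377]); PSI=-.033/' place.py; python3 place.py .05 0 .25; python3 look.py .55 -.19; python3 - <<'E'
from h import *
a=snap('scene');b=snap('top');w=snap('wrist')
f=lambda s:cv2.cvtColor(s['img'],cv2.COLOR_RGB2BGR)
cv2.imwrite('pics/c5.png',np.hstack([cv2.resize(f(w)[80:330,200:450],(400,400),interpolation=2),cv2.resize(f(a)[200:340,270:410],(400,400),interpolation=2)]))
E
```

```text
turn shares [-0.0002  0.0022 -0.0003]
t 21.2333 tcp [0.5367 0.045  0.2894] gap 0.8231334919363091 tcp in rack [0.0441 0.0013 0.2487] F in rack [-1.7893  0.0202 -0.1562]
goal [0.5421 0.0435 0.2922] shift/500 in target frame [ 0.0119  0.0025 -0.0026] in current [ 0.0119  0.0025 -0.0028]
t 21.2333 tcp [0.5367 0.045  0.2894] [ 0.9923 -0.0173  0.1229  0.0014]
[[ 0.5666 -0.3552  0.1006  0.0849 -0.1356  0.9   ]
 [ 0.4356 -0.3544  0.1098  0.0828  0.1096  0.66  ]
 [ 0.5518 -0.1829  0.1028  0.0734  0.1397  0.61  ]]
target [ 0.5518 -0.1829] yaw 0.13971981406211853
turn shares [ 0.003  -0.038  -0.0277]
shift/500 in target tool frame [-0.0336  0.4556  0.5727]
```

View pics/c5.png

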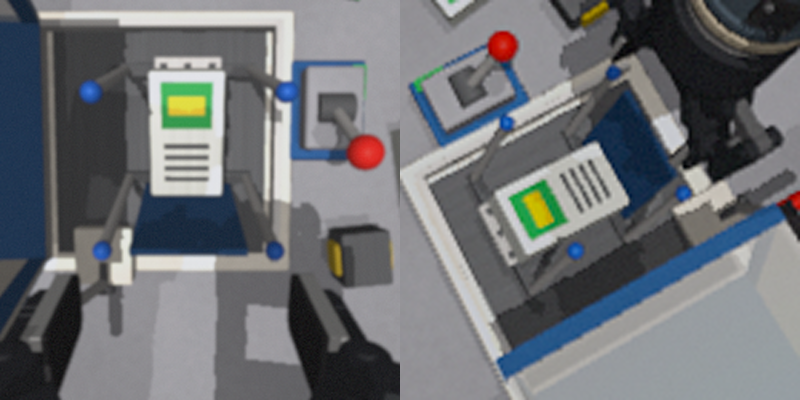

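Emit:
servo_tool:
  commands: [0, 0, 0, 0.001, -0.0127, -0.0092, 0.7, 0, 0, 0, 0.001, -0.0127, -0.0092, 0.7, 0, 0, 0, 0.001, -0.0127, -0.0092, 0.7, -0.005, 0.07, 0, 0, 0, 0, 0.7, -0.005, 0.076, 0, 0, 0, 0, 0.7, -0.005, 0.076, 0, 0, 0, 0, 0.7, -0.005, 0.076, 0, 0, 0, 0, 0.7, -0.005, 0.076, 0, 0, 0, 0, 0.7, -0.005, 0.076, 0, 0, 0, 0, 0.7, 0, 0, 0, 0, 0, 0, 0.7, 0, 0, 0, 0, 0, 0, 0.7, 0, 0, 0, 0, 0, 0, 0.7]

```text
t: 22.48
tcp_pos: [0.5526, -0.1795, 0.2856]
tool_rot: [0.998, 0.069, -0.0, -0.001]
force: [0.6, 0.3, -0.4]
finger_gap: 0.851
gripper_force: 0.0
```

```bash
python3 look.py .55 -.19
```

```text
t 22.4833 tcp [ 0.5526 -0.1795  0.2856] [ 0.9976  0.0691 -0.0001 -0.0012]
[[ 0.5662 -0.3626  0.1001  0.0707 -0.1327  0.81  ]
 [ 0.4375 -0.3635  0.1136  0.0684  0.1525  0.72  ]
 [ 0.5813  0.061   0.0888  0.0815  0.0863  0.63  ]
 [ 0.5539 -0.1895  0.1019  0.0591  0.1423  0.57  ]]
target [ 0.5539 -0.1895] yaw 0.1422656774520874
turn shares [-0.0002 -0.0002 -0.0003]
shift/500 in target tool frame [-0.0002  0.0202  0.5653]
```

Emit:
servo_tool:
  commands: [-0.001, 0.019, 0.03, 0, 0, 0, 0.9, 0, 0, 0.07, 0, 0, 0, 0.9, 0, 0, 0.075, 0, 0, 0, 0.9, 0, 0, 0.075, 0, 0, 0, 0.9, 0, 0, 0.075, 0, 0, 0, 0.9, 0, 0, 0.075, 0, 0, 0, 0.9, 0, 0, 0.075, 0, 0, 0, 0.9, 0, 0, 0.05, 0, 0, 0, 0.9, 0, 0, 0.027, 0, 0, 0, 0.9, 0, 0, 0.013, 0, 0, 0, 0.9, 0, 0, 0, 0, 0, 0, 0.9]

```text
t: 23.5
tcp_pos: [0.5542, -0.1877, 0.0035]
tool_rot: [0.998, 0.07, 0.0, -0.001]
force: [-0.7, -0.7, -0.1]
finger_gap: 0.949
gripper_force: 0.0
```

Emit:
servo_tool:
  commands: [0, 0, 0, 0, 0, 0, -1, 0, 0, 0, 0, 0, 0, -1, 0, 0, 0, 0, 0, 0, -1, 0, 0, 0, 0, 0, 0, -1, 0, 0, 0, 0, 0, 0, -1]

```text
t: 23.92
tcp_pos: [0.5562, -0.1899, 0.0067]
tool_rot: [0.998, 0.07, 0.003, 0.001]
force: [-0.4, 2.2, 7.2]
finger_gap: 0.669
gripper_force: 67.5
```

Emit:
servo_tool:
  commands: [0, 0, -0.03, 0, 0, 0, -1, 0, 0, -0.06, 0, 0, 0, -1, 0, 0, -0.075, 0, 0, 0, -1, 0, 0, -0.075, 0, 0, 0, -1, 0, 0, -0.075, 0, 0, 0, -1, 0, 0, -0.075, 0, 0, 0, -1, 0, 0, -0.075, 0, 0, 0, -1, 0, 0, -0.075, 0, 0, 0, -1, 0, 0, -0.075, 0, 0, 0, -1, 0, 0, -0.03, 0, 0, 0, -1, 0, 0, 0, 0, 0, 0, -1, 0, 0, 0, 0, 0, 0, -1]

```text
t: 24.92
tcp_pos: [0.5534, -0.1892, 0.3274]
tool_rot: [0.998, 0.069, 0.001, 0.0]
force: [-0.3, -0.2, -4.3]
finger_gap: 0.67
gripper_force: 66.4
```

```bash
python3 place.py .06 0 .25
```

```text
turn shares [-0.0035  0.0408  0.0272]
t 24.9167 tcp [ 0.5534 -0.1892  0.3274] gap 0.6704399202718975 tcp in rack [ 0.0774 -0.2322  0.2792] F in rack [-1.4111 -0.1691 -4.0536]
goal [0.5517 0.0432 0.2947] shift/500 in target frame [-0.0348 -0.4645  0.0583] in current [ 0.0609 -0.4608  0.0652]
```

Emit:
servo_tool:
  commands: [0, 0, 0, -0.0009, 0.0102, 0.0068, -1, 0, 0, 0, -0.0009, 0.0102, 0.0068, -1, 0, 0, 0, -0.0009, 0.0102, 0.0068, -1, 0, 0, 0, -0.0009, 0.0102, 0.0068, -1, -0.0058, -0.077, 0.01, 0, 0, 0, -1, -0.0058, -0.077, 0.01, 0, 0, 0, -1, -0.0058, -0.077, 0.01, 0, 0, 0, -1, -0.0058, -0.077, 0.01, 0, 0, 0, -1, -0.0058, -0.077, 0.01, 0, 0, 0, -1, -0.0058, -0.078, 0.01, 0, 0, 0, -1, 0, 0, 0, 0, 0, 0, -1, 0, 0, 0, 0, 0, 0, -1]

```text
t: 25.92
tcp_pos: [0.5493, 0.0449, 0.29]
tool_rot: [0.992, -0.014, 0.125, 0.002]
force: [-0.0, -0.7, -3.0]
finger_gap: 0.667
gripper_force: 66.4
```

Emit:
servo_tool:
  commands: [0, 0, 0, 0, 0, 0, -1, 0, 0, 0, 0, 0, 0, -1]

```text
t: 26.08
tcp_pos: [0.5519, 0.0412, 0.2924]
tool_rot: [0.992, -0.017, 0.128, 0.003]
force: [0.1, 0.0, -2.8]
finger_gap: 0.667
gripper_force: 66.4
```

```bash
python3 place.py .06 0 .047;python3 - <<'E'
from h import *
w=snap('wrist')
cv2.imwrite('pics/w6.png',cv2.cvtColor(w['img'],cv2.COLOR_RGB2BGR)[60:400,150:500])
E
```

```text
turn shares [ 0.0002  0.0005 -0.0001]
t 26.0833 tcp [0.5519 0.0412 0.2924] gap 0.6669952216962872 tcp in rack [ 0.0596 -0.002   0.2477] F in rack [-0.5928  0.0364 -2.7294]
goal [0.6039 0.0415 0.0985] shift/500 in target frame [ 0.0007 -0.004   0.4015] in current [ 0.0019 -0.0044  0.4015]
```

View pics/w6.png

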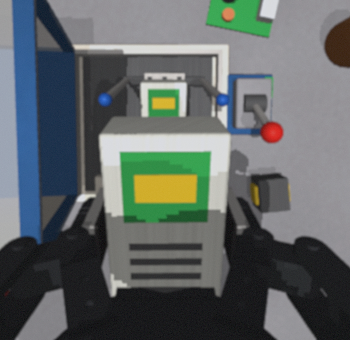

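Emit:
servo_tool:
  commands: [0, -0.004, 0.03, 0, 0.0005, 0, -1, 0, 0, 0.06, 0, 0, 0, -1, 0, 0, 0.065, 0, 0, 0, -1, 0, 0, 0.065, 0, 0, 0, -1, 0, 0, 0.065, 0, 0, 0, -1, 0, 0, 0.06, 0, 0, 0, -1, 0, 0, 0.04, 0, 0, 0, -1, 0, 0, 0.02, 0, 0, 0, -1, 0, 0, 0, 0, 0, 0, -1, 0, 0, 0, 0, 0, 0, -1, 0, 0, 0, 0, 0, 0, -1]

```text
t: 27.05
tcp_pos: [0.606, 0.0417, 0.0997]
tool_rot: [0.991, -0.017, 0.132, 0.003]
force: [-0.7, -0.1, -2.6]
finger_gap: 0.665
gripper_force: 66.2
```

Emit:
servo_tool:
  commands: [-0.006, 0, 0, 0, 0, 0, -1, -0.006, 0, 0, 0, 0, 0, -1, -0.006, 0, 0, 0, 0, 0, -1, -0.005, 0, 0, 0, 0, 0, -1, 0, 0, 0, 0, 0, 0, -1, 0, 0, 0, 0, 0, 0, -1, 0, 0, 0, 0, 0, 0, -1]

```text
t: 27.63
tcp_pos: [0.5962, 0.0425, 0.0966]
tool_rot: [0.991, -0.016, 0.134, 0.003]
force: [4.7, 0.1, 0.9]
finger_gap: 0.671
gripper_force: 66.6
```

```bash
python3 place.py .05 0 .0385
```

```text
turn shares [ 0.0001 -0.0013 -0.    ]
t 27.6333 tcp [0.5962 0.0425 0.0966] gap 0.6707987232346447 tcp in rack [0.0521 0.0008 0.0471] F in rack [ 4.7315  0.2335 -0.2895]
goal [0.5964 0.0417 0.0878] shift/500 in target frame [-0.0041  0.0016  0.0172] in current [-0.0043  0.0016  0.0172]
```

Emit:
servo_tool:
  commands: [-0.005, 0.0015, 0, 0, -0.001, 0, -1, 0, 0, 0.006, 0, 0, 0, -1, 0, 0, 0.006, 0, 0, 0, -1, 0, 0, 0.005, 0, 0, 0, -1, 0, 0, 0, 0, 0, 0, -1, 0, 0, 0, 0, 0, 0, -1, 0, 0, 0, 0, 0, 0, -1]

```text
t: 28.22
tcp_pos: [0.5976, 0.0415, 0.091]
tool_rot: [0.991, -0.016, 0.134, 0.003]
force: [-1.4, 0.2, 20.9]
finger_gap: 0.665
gripper_force: 69.2
```

```bash
python3 place.py .05 0 .0385
```

```text
turn shares [ 0.0002 -0.0013 -0.    ]
t 28.2167 tcp [0.5976 0.0415 0.091 ] gap 0.6645293252148299 tcp in rack [ 0.052  -0.0002  0.0413] F in rack [ 4.0581  0.1942 20.5857]
goal [0.5964 0.0417 0.0878] shift/500 in target frame [-0.004  -0.0004  0.0057] in current [-0.0041 -0.0004  0.0056]
```

Emit:
servo_tool:
  commands: [0, 0, -0.005, 0, 0, 0, -1, -0.005, 0, 0, 0, -0.001, 0, -1, 0, 0, 0, 0, 0, 0, -1, 0, 0, 0, 0, 0, 0, -1]

```text
t: 28.55
tcp_pos: [0.5974, 0.0413, 0.0915]
tool_rot: [0.991, -0.017, 0.132, 0.003]
force: [8.4, 0.9, 5.3]
finger_gap: 0.667
gripper_force: 67.1
```

```bash
python3 place.py .05 0 .0385
```

```text
turn shares [ 0.0002 -0.0009 -0.0002]
t 28.55 tcp [0.5974 0.0413 0.0915] gap 0.6673597854941667 tcp in rack [ 0.052  -0.0004  0.0418] F in rack [9.493  1.1775 2.964 ]
goal [0.5964 0.0417 0.0878] shift/500 in target frame [-0.0039 -0.0008  0.0067] in current [-0.0039 -0.0008  0.0067]
```

Emit:
servo_tool:
  commands: [0, 0, 0.001, 0, 0, 0, 0.65, 0, 0, 0, 0, 0, 0, 0.65, 0, 0, 0, 0, 0, 0, 0.65, 0, 0, -0.03, 0, 0, 0, 0.65, 0, 0, -0.06, 0, 0, 0, 0.65, 0, 0, -0.08, 0, 0, 0, 0.65, 0, 0, -0.08, 0, 0, 0, 0.65, 0, 0, -0.08, 0, 0, 0, 0.65, 0, 0, -0.08, 0, 0, 0, 0.65, 0, 0, -0.04, 0, 0, 0, 0.65, 0, 0, 0, 0, 0, 0, 0.65, 0, 0, 0, 0, 0, 0, 0.65]

```text
t: 29.55
tcp_pos: [0.5341, 0.0441, 0.3061]
tool_rot: [0.992, -0.016, 0.125, 0.002]
force: [0.3, -0.1, 0.4]
finger_gap: 0.822
gripper_force: 0.0
```

```bash
python3 place.py .05 0 .25; python3 look.py .434 -.362; python3 - <<'E'
from h import *
a=snap('scene');w=snap('wrist')
f=lambda s:cv2.cvtColor(s['img'],cv2.COLOR_RGB2BGR)
cv2.imwrite('pics/c7.png',np.hstack([cv2.resize(f(w)[80:330,200:450],(400,400),interpolation=2),cv2.resize(f(a)[200:340,270:410],(400,400),interpolation=2)]))
E
```

```text
turn shares [0.0001 0.0015 0.0001]
t 29.55 tcp [0.5341 0.0441 0.3061] gap 0.8215275206093967 tcp in rack [0.0458 0.0004 0.2656] F in rack [ 0.3525 -0.0673  0.323 ]
goal [0.5421 0.0435 0.2922] shift/500 in target frame [0.0083 0.0007 0.0311] in current [0.0086 0.0007 0.031 ]
t 29.55 tcp [0.5341 0.0441 0.3061] [ 0.992  -0.016   0.1249  0.0025]
[[ 0.5672 -0.3553  0.101   0.0857 -0.1224  0.88  ]
 [ 0.5917  0.0403  0.1254  0.074  -0.0318  0.86  ]
 [ 0.4356 -0.3553  0.1084  0.0818  0.1247  0.81  ]]
target [ 0.4356 -0.3553] yaw 0.12473050504922867
turn shares [ 0.0031 -0.0391 -0.0249]
shift/500 in target tool frame [-0.2947  0.7681  0.6062]
```

View pics/c7.png

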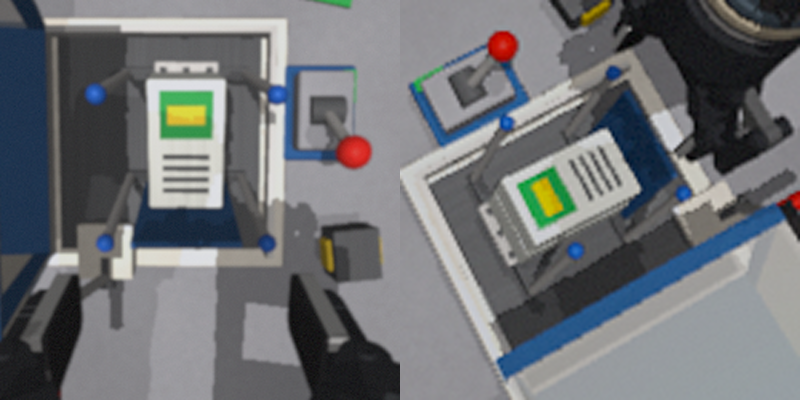

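Emit:
servo_tool:
  commands: [0, 0, 0, 0.001, -0.013, -0.0083, 0.7, 0, 0, 0, 0.001, -0.013, -0.0083, 0.7, 0, 0, 0, 0.001, -0.013, -0.0083, 0.7, -0.026, 0.06, 0, 0, 0, 0, 0.8, -0.027, 0.07, 0, 0, 0, 0, 0.8, -0.027, 0.07, 0, 0, 0, 0, 0.8, -0.027, 0.07, 0, 0, 0, 0, 0.8, -0.027, 0.07, 0, 0, 0, 0, 0.8, -0.027, 0.07, 0, 0, 0, 0, 0.8, -0.027, 0.07, 0, 0, 0, 0, 0.8, -0.027, 0.07, 0, 0, 0, 0, 0.8, -0.027, 0.07, 0, 0, 0, 0, 0.8]

```text
t: 30.75
tcp_pos: [0.4523, -0.28, 0.3037]
tool_rot: [0.998, 0.062, 0.001, -0.001]
force: [0.7, 1.2, -0.1]
finger_gap: 0.897
gripper_force: 0.0
```

Emit:
servo_tool:
  commands: [-0.027, 0.07, 0, 0, 0, 0, 0.8, -0.027, 0.07, 0, 0, 0, 0, 0.8, -0.027, 0.07, 0, 0, 0, 0, 0.8, 0, 0, 0, 0, 0, 0, 0.8, 0, 0, 0, 0, 0, 0, 0.8, 0, 0, 0, 0, 0, 0, 0.8, 0, 0, 0, 0, 0, 0, 0.8]

```text
t: 31.33
tcp_pos: [0.4264, -0.3862, 0.3045]
tool_rot: [0.998, 0.063, 0.002, -0.001]
force: [-0.7, 0.5, -0.5]
finger_gap: 0.901
gripper_force: 0.0
```

```bash
python3 look.py .434 -.362
```

```text
t 31.3333 tcp [ 0.4264 -0.3862  0.3045] [ 0.998   0.0628  0.0018 -0.0006]
[[ 0.5644 -0.3689  0.1025  0.0593 -0.1333  0.89  ]
 [ 0.5687  0.0279  0.0306  0.0133 -0.2142  0.75  ]
 [ 0.4333 -0.3689  0.1018  0.0578  0.1241  0.72  ]]
target [ 0.4333 -0.3689] yaw 0.1241292804479599
turn shares [ 0.0001 -0.0007  0.0004]
shift/500 in target tool frame [ 0.018  -0.0327  0.6031]
```

Emit:
servo_tool:
  commands: [0.017, -0.032, 0.03, 0, -0.0007, 0, 0.9, 0, 0, 0.07, 0, 0, 0, 0.9, 0, 0, 0.075, 0, 0, 0, 0.9, 0, 0, 0.075, 0, 0, 0, 0.9, 0, 0, 0.075, 0, 0, 0, 0.9, 0, 0, 0.075, 0, 0, 0, 0.9, 0, 0, 0.075, 0, 0, 0, 0.9, 0, 0, 0.06, 0, 0, 0, 0.9, 0, 0, 0.04, 0, 0, 0, 0.9, 0, 0, 0.028, 0, 0, 0, 0.9, 0, 0, 0, 0, 0, 0, 0.9]

```text
t: 32.35
tcp_pos: [0.4322, -0.3688, 0.0014]
tool_rot: [0.998, 0.063, -0.001, -0.002]
force: [0.5, -0.4, -0.7]
finger_gap: 0.951
gripper_force: 0.0
```

Emit:
servo_tool:
  commands: [0, 0, 0, 0, 0, 0, -1, 0, 0, 0, 0, 0, 0, -1, 0, 0, 0, 0, 0, 0, -1, 0, 0, 0, 0, 0, 0, -1, 0, 0, 0, 0, 0, 0, -1]

```text
t: 32.77
tcp_pos: [0.4338, -0.3718, 0.0056]
tool_rot: [0.998, 0.062, 0.001, 0.002]
force: [0.6, 0.8, 4.5]
finger_gap: 0.671
gripper_force: 67.7
```

Emit:
servo_tool:
  commands: [0, 0, -0.03, 0, 0, 0, -1, 0, 0, -0.06, 0, 0, 0, -1, 0, 0, -0.075, 0, 0, 0, -1, 0, 0, -0.075, 0, 0, 0, -1, 0, 0, -0.075, 0, 0, 0, -1, 0, 0, -0.075, 0, 0, 0, -1, 0, 0, -0.075, 0, 0, 0, -1, 0, 0, -0.075, 0, 0, 0, -1, 0, 0, -0.075, 0, 0, 0, -1, 0, 0, -0.06, 0, 0, 0, -1, 0, 0, 0, 0, 0, 0, -1, 0, 0, 0, 0, 0, 0, -1]

```text
t: 33.77
tcp_pos: [0.4329, -0.3711, 0.3431]
tool_rot: [0.998, 0.062, 0.001, 0.002]
force: [-0.8, 0.2, -4.2]
finger_gap: 0.664
gripper_force: 66.8
```

```bash
python3 place.py .06 0 .27
```

```text
turn shares [-0.0025  0.0409  0.025 ]
t 33.7667 tcp [ 0.4329 -0.3711  0.3431] gap 0.6639545082283648 tcp in rack [-0.0292 -0.418   0.3237] F in rack [-1.8612  0.1393 -3.8883]
goal [0.5466 0.0434 0.3141] shift/500 in target frame [ 0.1783 -0.836   0.1075] in current [ 0.3283 -0.7947  0.0546]
```

Emit:
servo_tool:
  commands: [0, 0, 0, -0.0006, 0.0102, 0.0063, -1, 0, 0, 0, -0.0006, 0.0102, 0.0063, -1, 0, 0, 0, -0.0006, 0.0102, 0.0063, -1, 0, 0, 0, -0.0006, 0.0102, 0.0062, -1, 0.015, -0.0697, 0.009, 0, 0, 0, -1, 0.015, -0.0697, 0.009, 0, 0, 0, -1, 0.015, -0.0697, 0.009, 0, 0, 0, -1, 0.015, -0.0697, 0.009, 0, 0, 0, -1, 0.015, -0.0697, 0.009, 0, 0, 0, -1, 0.015, -0.0697, 0.009, 0, 0, 0, -1, 0.015, -0.0697, 0.009, 0, 0, 0, -1, 0.015, -0.0697, 0.009, 0, 0, 0, -1]

```text
t: 34.77
tcp_pos: [0.5069, -0.0918, 0.3194]
tool_rot: [0.992, -0.017, 0.125, -0.001]
force: [1.6, -1.4, -2.9]
finger_gap: 0.666
gripper_force: 66.7
```

Emit:
servo_tool:
  commands: [0.015, -0.0697, 0.009, 0, 0, 0, -1, 0.015, -0.0697, 0.009, 0, 0, 0, -1, 0.015, -0.0697, 0.009, 0, 0, 0, -1, 0.015, -0.0697, 0.009, 0, 0, 0, -1, 0, 0, 0, 0, 0, 0, -1, 0, 0, 0, 0, 0, 0, -1, 0, 0, 0, 0, 0, 0, -1, 0, 0, 0, 0, 0, 0, -1]

```text
t: 35.43
tcp_pos: [0.5464, 0.0429, 0.3121]
tool_rot: [0.992, -0.017, 0.126, 0.001]
force: [0.4, 0.7, -2.6]
finger_gap: 0.669
gripper_force: 66.8
```

```bash
python3 place.py .06 0 .081
```

```text
turn shares [-0.0004  0.001  -0.0004]
t 35.4333 tcp [0.5464 0.0429 0.3121] gap 0.668900893113199 tcp in rack [ 0.0593 -0.0005  0.2682] F in rack [-0.2871  0.7438 -2.6214]
goal [0.5951 0.0418 0.1314] shift/500 in target frame [ 0.0014 -0.001   0.3744] in current [0.0038 0.     0.3744]
```

Emit:
servo_tool:
  commands: [0.001, -0.001, 0.03, 0, 0.001, 0, -1, 0, 0, 0.06, 0, 0, 0, -1, 0, 0, 0.065, 0, 0, 0, -1, 0, 0, 0.065, 0, 0, 0, -1, 0, 0, 0.065, 0, 0, 0, -1, 0, 0, 0.05, 0, 0, 0, -1, 0, 0, 0.028, 0, 0, 0, -1, 0, 0, 0.01, 0, 0, 0, -1, 0, 0, 0, 0, 0, 0, -1, 0, 0, 0, 0, 0, 0, -1, 0, 0, 0, 0, 0, 0, -1]

```text
t: 36.35
tcp_pos: [0.5972, 0.0426, 0.1352]
tool_rot: [0.991, -0.017, 0.132, 0.001]
force: [-0.3, 0.2, -3.0]
finger_gap: 0.669
gripper_force: 66.7
```

Emit:
servo_tool:
  commands: [-0.006, 0, 0, 0, 0, 0, -1, -0.006, 0, 0, 0, 0, 0, -1, -0.006, 0, 0, 0, 0, 0, -1, -0.005, 0, 0, 0, 0, 0, -1, 0, 0, 0, 0, 0, 0, -1, 0, 0, 0, 0, 0, 0, -1, 0, 0, 0, 0, 0, 0, -1]

```text
t: 36.93
tcp_pos: [0.5854, 0.0438, 0.1308]
tool_rot: [0.991, -0.017, 0.131, 0.0]
force: [-0.4, -0.4, -4.7]
finger_gap: 0.667
gripper_force: 66.8
```

```bash
python3 place.py .05 0 .0745
```

```text
turn shares [-0.0005 -0.0005 -0.0002]
t 36.9333 tcp [0.5854 0.0438 0.1308] gap 0.6667018408730526 tcp in rack [0.0503 0.0017 0.083 ] F in rack [-1.5384 -0.3646 -4.4053]
goal [0.5872 0.042  0.1226] shift/500 in target frame [-0.0007  0.0034  0.017 ] in current [-0.0007  0.0035  0.017 ]
```

Emit:
servo_tool:
  commands: [-0.005, 0.003, 0, 0, 0, 0, -1, -0.005, 0, 0, 0, 0, 0, -1, 0, 0, 0, 0, 0, 0, -1, 0, 0, 0, 0, 0, 0, -1, 0, 0, 0, 0, 0, 0, -1]

```text
t: 37.35
tcp_pos: [0.5849, 0.0422, 0.1312]
tool_rot: [0.991, -0.017, 0.136, 0.001]
force: [6.4, 2.3, -3.5]
finger_gap: 0.668
gripper_force: 66.7
```

```bash
python3 place.py .05 0 .0745
```

```text
turn shares [-0.0005 -0.0021 -0.0004]
t 37.35 tcp [0.5849 0.0422 0.1312] gap 0.6678020457650728 tcp in rack [0.0501 0.0001 0.0835] F in rack [ 5.1634  2.4905 -4.9846]
goal [0.5872 0.042  0.1226] shift/500 in target frame [-0.0001  0.0001  0.018 ] in current [-0.0004  0.0002  0.0179]
```

Emit:
servo_tool:
  commands: [0, 0, 0.006, -0.0003, -0.0018, 0, -1, 0, 0, 0.005, 0, 0, 0, -1, 0, 0, 0.005, 0, 0, 0, -1, 0, 0, 0, 0, 0, 0, -1, 0, 0, 0, 0, 0, 0, -1, 0, 0, 0, 0, 0, 0, -1]

```text
t: 37.85
tcp_pos: [0.5866, 0.0416, 0.1232]
tool_rot: [0.991, -0.017, 0.13, 0.002]
force: [8.1, 0.5, -2.5]
finger_gap: 0.666
gripper_force: 67.0
```

```bash
python3 place.py .05 0 .0745
```

```text
turn shares [-0.0001 -0.0002 -0.0003]
t 37.85 tcp [0.5866 0.0416 0.1232] gap 0.6658239826238611 tcp in rack [ 0.0497 -0.0004  0.0753] F in rack [ 7.1853  0.724  -4.4845]
goal [0.5872 0.042  0.1226] shift/500 in target frame [ 0.0006 -0.0008  0.0016] in current [ 0.0006 -0.0008  0.0016]
```

Back contact is kept with no floor contact yet, so I'll go a little lower.

Emit:
servo_tool:
  commands: [0, 0, 0.004, 0, 0, 0, -1, 0, 0, 0, 0, 0, 0, -1, 0, 0, 0, 0, 0, 0, -1]

```text
t: 38.1
tcp_pos: [0.5869, 0.0416, 0.1223]
tool_rot: [0.991, -0.017, 0.13, 0.002]
force: [2.9, 0.7, 4.4]
finger_gap: 0.665
gripper_force: 67.7
```

```bash
python3 place.py .05 0 .0745
```

```text
turn shares [-0.     -0.0003 -0.0003]
t 38.1 tcp [0.5869 0.0416 0.1223] gap 0.6650467977829435 tcp in rack [ 0.0497 -0.0004  0.0743] F in rack [3.9407 0.7963 3.4555]
goal [0.5872 0.042  0.1226] shift/500 in target frame [ 0.0005 -0.0009 -0.0004] in current [ 0.0005 -0.0009 -0.0004]
```

Emit:
servo_tool:
  commands: [0, 0, 0, 0, 0, 0, 0.65, 0, 0, 0, 0, 0, 0, 0.65, 0, 0, 0, 0, 0, 0, 0.65, 0, 0, -0.03, 0, 0, 0, 0.65, 0, 0, -0.06, 0, 0, 0, 0.65, 0, 0, -0.08, 0, 0, 0, 0.65, 0, 0, -0.08, 0, 0, 0, 0.65, 0, 0, -0.08, 0, 0, 0, 0.65, 0, 0, -0.07, 0, 0, 0, 0.65, 0, 0, 0, 0, 0, 0, 0.65, 0, 0, 0, 0, 0, 0, 0.65]

```text
t: 39.02
tcp_pos: [0.5331, 0.0438, 0.3154]
tool_rot: [0.992, -0.017, 0.127, 0.002]
force: [0.5, 0.5, -0.6]
finger_gap: 0.825
gripper_force: 0.0
```

```bash
python3 look.py .566 -.366; python3 - <<'E'
from h import *
a=snap('scene');w=snap('wrist')
f=lambda s:cv2.cvtColor(s['img'],cv2.COLOR_RGB2BGR)
cv2.imwrite('pics/c8.png',np.hstack([cv2.resize(f(w)[80:330,200:450],(400,400),interpolation=2),cv2.resize(f(a)[200:340,270:410],(400,400),interpolation=2)]))
E
```

```text
t 39.0167 tcp [0.5331 0.0438 0.3154] [ 0.9917 -0.0168  0.1275  0.0016]
[[ 0.5847  0.0406  0.1347  0.0817 -0.0335  0.68  ]
 [ 0.5666 -0.3551  0.1008  0.0847 -0.129   0.65  ]
 [ 0.6559  0.0405  0.0615  0.0045  1.5373  0.41  ]
 [ 0.6521  0.0391  0.0646  0.003   1.5373  0.39  ]]
target [ 0.5666 -0.3551] yaw -0.1290220469236374
turn shares [-0.0022 -0.0396  0.015 ]
shift/500 in target tool frame [0.169  0.7826 0.6249]
```

View pics/c8.png

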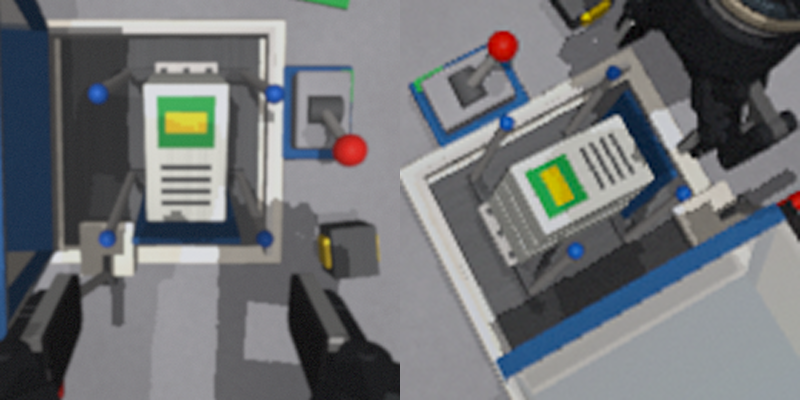

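The view shows a square stack of three against the backstop. Next is the last module, D.

Emit:
servo_tool:
  commands: [0, 0, 0, -0.0007, -0.0132, 0.005, 0.7, 0, 0, 0, -0.0007, -0.0132, 0.005, 0.7, 0, 0, 0, -0.0007, -0.0132, 0.005, 0.7, 0.015, 0.07, 0, 0, 0, 0, 0.8, 0.015, 0.07, 0, 0, 0, 0, 0.8, 0.015, 0.07, 0, 0, 0, 0, 0.8, 0.015, 0.07, 0, 0, 0, 0, 0.8, 0.015, 0.07, 0, 0, 0, 0, 0.8, 0.015, 0.07, 0, 0, 0, 0, 0.8, 0.015, 0.07, 0, 0, 0, 0, 0.8, 0.015, 0.07, 0, 0, 0, 0, 0.8, 0.015, 0.07, 0, 0, 0, 0, 0.8]

```text
t: 40.22
tcp_pos: [0.559, -0.2789, 0.3108]
tool_rot: [0.998, -0.065, -0.0, -0.001]
force: [1.1, -0.2, -0.1]
finger_gap: 0.903
gripper_force: 0.0
```

Emit:
servo_tool:
  commands: [0.015, 0.07, 0, 0, 0, 0, 0.8, 0.015, 0.08, 0, 0, 0, 0, 0.8, 0, 0, 0, 0, 0, 0, 0.8, 0, 0, 0, 0, 0, 0, 0.8, 0, 0, 0, 0, 0, 0, 0.8, 0, 0, 0, 0, 0, 0, 0.8]

```text
t: 40.72
tcp_pos: [0.5646, -0.3522, 0.3121]
tool_rot: [0.998, -0.064, 0.0, -0.001]
force: [-0.1, 0.3, 0.7]
finger_gap: 0.902
gripper_force: 0.0
```

```bash
python3 look.py .566 -.366
```

```text
t 40.7167 tcp [ 0.5646 -0.3522  0.3121] [ 0.998  -0.0639  0.0003 -0.0013]
[[ 0.5869  0.0463  0.094   0.0382  0.2282  0.95  ]
 [ 0.5664 -0.3689  0.1016  0.0592 -0.1366  0.82  ]
 [ 0.5377  0.1254  0.1335  0.0725 -0.4713  0.6   ]
 [ 0.5714  0.0836  0.0995  0.0459  0.2735  0.57  ]]
target [ 0.5664 -0.3689] yaw -0.13656428456306458
turn shares [-0.0002 -0.0003  0.0015]
shift/500 in target tool frame [0.0081 0.0328 0.6183]
```

Emit:
servo_tool:
  commands: [0.008, 0.032, 0.04, 0, 0, 0.001, 0.9, 0, 0, 0.075, 0, 0, 0, 0.9, 0, 0, 0.075, 0, 0, 0, 0.9, 0, 0, 0.075, 0, 0, 0, 0.9, 0, 0, 0.075, 0, 0, 0, 0.9, 0, 0, 0.075, 0, 0, 0, 0.9, 0, 0, 0.075, 0, 0, 0, 0.9, 0, 0, 0.06, 0, 0, 0, 0.9, 0, 0, 0.04, 0, 0, 0, 0.9, 0, 0, 0.026, 0, 0, 0, 0.9, 0, 0, 0, 0, 0, 0, 0.9]

```text
t: 41.73
tcp_pos: [0.5665, -0.3676, 0.0027]
tool_rot: [0.998, -0.067, -0.001, -0.002]
force: [0.3, 0.7, -0.4]
finger_gap: 0.948
gripper_force: 0.0
```

Emit:
servo_tool:
  commands: [0, 0, 0, 0, 0, 0, -1, 0, 0, 0, 0, 0, 0, -1, 0, 0, 0, 0, 0, 0, -1, 0, 0, 0, 0, 0, 0, -1, 0, 0, 0, 0, 0, 0, -1]

```text
t: 42.15
tcp_pos: [0.5691, -0.371, 0.0079]
tool_rot: [0.998, -0.067, 0.003, 0.001]
force: [0.6, -0.0, 5.9]
finger_gap: 0.667
gripper_force: 68.4
```

Emit:
servo_tool:
  commands: [0, 0, -0.03, 0, 0, 0, -1, 0, 0, -0.06, 0, 0, 0, -1, 0, 0, -0.075, 0, 0, 0, -1, 0, 0, -0.075, 0, 0, 0, -1, 0, 0, -0.075, 0, 0, 0, -1, 0, 0, -0.075, 0, 0, 0, -1, 0, 0, -0.075, 0, 0, 0, -1, 0, 0, -0.075, 0, 0, 0, -1, 0, 0, -0.075, 0, 0, 0, -1, 0, 0, -0.07, 0, 0, 0, -1, 0, 0, 0, 0, 0, 0, -1, 0, 0, 0, 0, 0, 0, -1]

```text
t: 43.15
tcp_pos: [0.567, -0.3703, 0.3516]
tool_rot: [0.998, -0.068, 0.004, 0.002]
force: [0.8, -0.4, -3.4]
finger_gap: 0.665
gripper_force: 67.7
```

```bash
python3 place.py .06 0 .28
```

```text
turn shares [ 0.0026  0.0402 -0.0161]
t 43.15 tcp [ 0.567  -0.3703  0.3516] gap 0.6645240593945689 tcp in rack [ 0.1025 -0.4128  0.2975] F in rack [-0.1018 -0.4047 -3.5412]
goal [0.544  0.0435 0.3237] shift/500 in target frame [-0.085  -0.8256  0.035 ] in current [-0.1574 -0.814   0.0521]
```

Emit:
servo_tool:
  commands: [0, 0, 0, 0.0009, 0.0134, -0.0054, -1, 0, 0, 0, 0.0009, 0.0134, -0.0054, -1, 0, 0, 0, 0.0009, 0.0134, -0.0053, -1, -0.007, -0.0688, 0.003, 0, 0, 0, -1, -0.007, -0.0688, 0.003, 0, 0, 0, -1, -0.007, -0.0688, 0.003, 0, 0, 0, -1, -0.007, -0.0688, 0.003, 0, 0, 0, -1, -0.007, -0.0688, 0.003, 0, 0, 0, -1, -0.007, -0.0688, 0.003, 0, 0, 0, -1, -0.007, -0.0688, 0.003, 0, 0, 0, -1, -0.007, -0.0688, 0.003, 0, 0, 0, -1, -0.007, -0.0688, 0.003, 0, 0, 0, -1]

```text
t: 44.15
tcp_pos: [0.547, -0.0574, 0.3255]
tool_rot: [0.992, -0.017, 0.124, -0.001]
force: [0.3, -0.7, -2.1]
finger_gap: 0.669
gripper_force: 67.5
```

Emit:
servo_tool:
  commands: [-0.007, -0.0688, 0.003, 0, 0, 0, -1, -0.007, -0.0688, 0.003, 0, 0, 0, -1, -0.007, -0.0688, 0.003, 0, 0, 0, -1, 0, 0, 0, 0, 0, 0, -1, 0, 0, 0, 0, 0, 0, -1, 0, 0, 0, 0, 0, 0, -1, 0, 0, 0, 0, 0, 0, -1]

```text
t: 44.73
tcp_pos: [0.5437, 0.0429, 0.3208]
tool_rot: [0.992, -0.017, 0.127, 0.0]
force: [0.0, -0.0, -3.3]
finger_gap: 0.67
gripper_force: 67.6
```

```bash
python3 place.py .06 0 .118
```

```text
turn shares [-0.0006  0.001  -0.0003]
t 44.7333 tcp [0.5437 0.0429 0.3208] gap 0.670401943832867 tcp in rack [ 0.059  -0.0006  0.2773] F in rack [-0.8383 -0.0454 -3.1888]
goal [0.5856 0.0421 0.1672] shift/500 in target frame [ 0.0021 -0.0012  0.3185] in current [ 0.004  -0.0001  0.3185]
```

Emit:
servo_tool:
  commands: [0.001, -0.001, 0.03, -0.0004, 0.001, 0, -1, 0, 0, 0.06, 0, 0, 0, -1, 0, 0, 0.065, 0, 0, 0, -1, 0, 0, 0.065, 0, 0, 0, -1, 0, 0, 0.05, 0, 0, 0, -1, 0, 0, 0.03, 0, 0, 0, -1, 0, 0, 0.017, 0, 0, 0, -1, 0, 0, 0, 0, 0, 0, -1, 0, 0, 0, 0, 0, 0, -1, 0, 0, 0, 0, 0, 0, -1]

```text
t: 45.57
tcp_pos: [0.5865, 0.0426, 0.17]
tool_rot: [0.991, -0.017, 0.132, 0.001]
force: [0.1, -0.6, -2.4]
finger_gap: 0.663
gripper_force: 67.5
```

Emit:
servo_tool:
  commands: [-0.006, 0, 0, 0, 0, 0, -1, -0.006, 0, 0, 0, 0, 0, -1, -0.005, 0, 0, 0, 0, 0, -1, -0.005, 0, 0, 0, 0, 0, -1, 0, 0, 0, 0, 0, 0, -1, 0, 0, 0, 0, 0, 0, -1, 0, 0, 0, 0, 0, 0, -1]

```text
t: 46.15
tcp_pos: [0.5771, 0.0435, 0.1673]
tool_rot: [0.991, -0.017, 0.133, 0.001]
force: [3.7, 0.9, 1.0]
finger_gap: 0.664
gripper_force: 67.8
```

```bash
python3 place.py .05 0 .11
```

```text
turn shares [-0.0002 -0.0011 -0.0002]
t 46.15 tcp [0.5771 0.0435 0.1673] gap 0.6637307596646669 tcp in rack [0.0518 0.0011 0.1203] F in rack [3.8271 1.0427 0.0044]
goal [0.578  0.0423 0.1569] shift/500 in target frame [-0.0036  0.0023  0.0207] in current [-0.0037  0.0023  0.0206]
```

Emit:
servo_tool:
  commands: [-0.004, 0.0025, 0, 0, -0.0012, 0, -1, 0, 0, 0.006, 0, 0, 0, -1, 0, 0, 0.006, 0, 0, 0, -1, 0, 0, 0.003, 0, 0, 0, -1, 0, 0, 0, 0, 0, 0, -1, 0, 0, 0, 0, 0, 0, -1]

```text
t: 46.65
tcp_pos: [0.579, 0.0418, 0.16]
tool_rot: [0.991, -0.017, 0.131, 0.002]
force: [7.0, 0.2, 1.7]
finger_gap: 0.662
gripper_force: 67.9
```

```bash
python3 place.py .05 0 .11
```

```text
turn shares [-0.0001 -0.0006 -0.0002]
t 46.65 tcp [0.579  0.0418 0.16  ] gap 0.6615338321853097 tcp in rack [ 0.0518 -0.0005  0.1128] F in rack [ 7.239   0.4459 -0.1617]
goal [0.578  0.0423 0.1569] shift/500 in target frame [-0.0036 -0.0011  0.0057] in current [-0.0036 -0.0011  0.0056]
```

Emit:
servo_tool:
  commands: [0, 0, 0.004, 0, 0, 0, -1, 0, 0, 0, 0, 0, 0, -1, 0, 0, 0, 0, 0, 0, -1]

```text
t: 46.9
tcp_pos: [0.5795, 0.0417, 0.1581]
tool_rot: [0.991, -0.017, 0.131, 0.002]
force: [6.5, 0.3, 0.6]
finger_gap: 0.662
gripper_force: 68.0
```

```bash
python3 place.py .05 0 .11
```

```text
turn shares [-0.0001 -0.0006 -0.0002]
t 46.9 tcp [0.5795 0.0417 0.1581] gap 0.6623771336187435 tcp in rack [ 0.0518 -0.0006  0.1109] F in rack [ 6.444   0.5481 -1.0913]
goal [0.578  0.0423 0.1569] shift/500 in target frame [-0.0035 -0.0012  0.0017] in current [-0.0036 -0.0011  0.0017]
```

Emit:
servo_tool:
  commands: [0, 0, 0.004, 0, 0, 0, -1, 0, 0, 0, 0, 0, 0, -1, 0, 0, 0, 0, 0, 0, -1]

```text
t: 47.15
tcp_pos: [0.5796, 0.0417, 0.1579]
tool_rot: [0.991, -0.017, 0.132, 0.002]
force: [-0.1, 0.9, 13.6]
finger_gap: 0.663
gripper_force: 69.4
```

```bash
python3 place.py .05 0 .11
```

```text
turn shares [-0.     -0.0007 -0.0001]
t 47.15 tcp [0.5796 0.0417 0.1579] gap 0.6626045604488372 tcp in rack [ 0.0518 -0.0006  0.1106] F in rack [ 3.3573  0.9218 13.2173]
goal [0.578  0.0423 0.1569] shift/500 in target frame [-0.0035 -0.0012  0.0011] in current [-0.0035 -0.0012  0.0011]
```

Emit:
servo_tool:
  commands: [0, 0, -0.001, 0, 0, 0, 0.65, 0, 0, 0, 0, 0, 0, 0.65, 0, 0, 0, 0, 0, 0, 0.65, 0, 0, -0.03, 0, 0, 0, 0.65, 0, 0, -0.06, 0, 0, 0, 0.65, 0, 0, -0.08, 0, 0, 0, 0.65, 0, 0, -0.08, 0, 0, 0, 0.65, 0, 0, -0.08, 0, 0, 0, 0.65, 0, 0, -0.03, 0, 0, 0, 0.65, 0, 0, 0, 0, 0, 0, 0.65, 0, 0, 0, 0, 0, 0, 0.65]

```text
t: 48.07
tcp_pos: [0.5298, 0.0437, 0.329]
tool_rot: [0.992, -0.017, 0.127, 0.001]
force: [-0.8, -0.3, 0.5]
finger_gap: 0.825
gripper_force: 0.0
```

```bash
python3 - <<'E'
from h import *
st=manip.sense();print(st['tcp_pos'],st['t'])
a=snap('scene');w=snap('wrist');b=snap('top')
f=lambda s:cv2.cvtColor(s['img'],cv2.COLOR_RGB2BGR)
cv2.imwrite('pics/c9.png',np.hstack([cv2.resize(f(w)[60:330,180:450],(400,400),interpolation=2),cv2.resize(f(a)[200:340,270:410],(400,400),interpolation=2)]))
obs=[]
for s in(a,w):
    h=cv2.cvtColor(s['img'],cv2.COLOR_RGB2HSV); m=cv2.inRange(h,(0,170,110),(8,255,255))|cv2.inRange(h,(172,170,110),(180,255,255))
    p=proj(s,[.579,-.084,.115])[0]
    n,l,stt,c=cv2.connectedComponentsWithStats(m); i=1+np.argmin(np.hypot(*(c[1:]-p).T)); print(p,c[i],stt[i]); obs.append((s,c[i]))
print(tri(obs))
turn(cfg(-.033)); d=np.array([.525,-.082,.095])-st['tcp_pos']; print((cfg(-.033).inv().apply(d)/.5).round(4))
E
```

```text
[0.5298 0.0437 0.329 ] 48.0667
[305.3731 215.4682] [305.439  215.7927] [301 211  10  11  82]
[411.9636 172.6762] [413.4398 172.3083] [404 164  20  18 266]
[ 0.5798 -0.0812  0.1261]
turn shares [-0.0004 -0.0397 -0.0001]
[-0.0013  0.2515  0.4681]
```

View pics/c9.png

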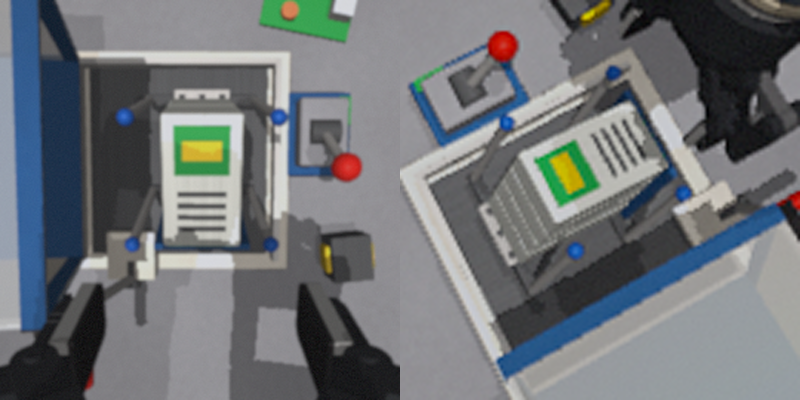

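Emit:
servo_tool:
  commands: [0, 0, 0, 0, -0.0132, 0, -1, 0, 0, 0, 0, -0.0132, 0, -1, 0, 0, 0, 0, -0.0132, 0, -1, 0, 0.06, 0, 0, 0, 0, -1, 0, 0.065, 0, 0, 0, 0, -1, 0, 0.065, 0, 0, 0, 0, -1, 0, 0.06, 0.01, 0, 0, 0, -1, 0, 0, 0.065, 0, 0, 0, -1, 0, 0, 0.075, 0, 0, 0, -1, 0, 0, 0.075, 0, 0, 0, -1, 0, 0, 0, 0, 0, 0, -1, 0, 0, 0, 0, 0, 0, -1]

```text
t: 49.22
tcp_pos: [0.5251, -0.0806, 0.2133]
tool_rot: [1.0, -0.017, -0.001, -0.002]
force: [-0.1, -0.2, 0.2]
finger_gap: 0.0
gripper_force: 0.0
```

Emit:
servo_tool:
  commands: [0, 0, 0.075, 0, 0, 0, -1, 0, 0, 0.075, 0, 0, 0, -1, 0, 0, 0.075, 0, 0, 0, -1, 0, 0, 0.02, 0, 0, 0, -1, 0, 0, 0, 0, 0, 0, -1, 0, 0, 0, 0, 0, 0, -1, 0, 0, 0, 0, 0, 0, -1]

```text
t: 49.8
tcp_pos: [0.53, -0.0816, 0.0963]
tool_rot: [1.0, -0.017, 0.005, 0.0]
force: [-0.4, -0.1, -0.3]
finger_gap: -0.002
gripper_force: 0.0
```

Emit:
servo_tool:
  commands: [0.02, 0, 0, 0, 0, 0, -1, 0.02, 0, 0, 0, 0, 0, -1, 0.02, 0, 0, 0, 0, 0, -1, 0.02, 0, 0, 0, 0, 0, -1, 0.02, 0, 0, 0, 0, 0, -1, 0.02, 0, 0, 0, 0, 0, -1, 0.02, 0, 0, 0, 0, 0, -1, 0.02, 0, 0, 0, 0, 0, -1, 0.02, 0, 0, 0, 0, 0, -1, 0.014, 0, 0, 0, 0, 0, -1, 0, 0, 0, 0, 0, 0, -1]

```text
t: 50.72
tcp_pos: [0.6267, -0.0845, 0.0967]
tool_rot: [1.0, -0.017, 0.005, -0.0]
force: [0.4, 0.4, 0.2]
finger_gap: 0.004
gripper_force: 0.3
```

Emit:
servo_tool:
  commands: [0.008, 0, 0, 0, 0, 0, -1, 0.008, 0, 0, 0, 0, 0, -1, 0, 0, 0, 0, 0, 0, -1]

```text
t: 50.97
tcp_pos: [0.6276, -0.0845, 0.0959]
tool_rot: [1.0, -0.016, -0.003, -0.001]
force: [-12.3, -1.6, 13.5]
finger_gap: 0.005
gripper_force: 8.7
```

Emit:
servo_tool:
  commands: [0.01, 0, -0.004, 0, 0, 0, -1, 0.006, 0, 0, 0, 0, 0, -1, 0, 0, 0, 0, 0, 0, -1, 0, 0, 0, 0, 0, 0, -1]

```text
t: 51.3
tcp_pos: [0.6281, -0.0844, 0.096]
tool_rot: [1.0, -0.016, -0.011, -0.002]
force: [-23.0, -4.0, 14.9]
finger_gap: -0.001
gripper_force: 13.3
```

Emit:
servo_tool:
  commands: [-0.03, 0, 0, 0, 0, 0, -1, -0.06, 0, 0, 0, 0, 0, -1, -0.06, 0, -0.03, 0, 0, 0, -1, -0.06, 0, -0.07, 0, 0, 0, -1, -0.03, 0, -0.08, 0, 0, 0, -1, 0, 0, -0.08, 0, 0, 0, -1, 0, 0, -0.08, 0, 0, 0, -1, 0, 0.04, -0.06, 0, 0, 0, -1, 0, 0.06, 0, 0, 0, 0, -1, 0, 0.06, 0, 0, 0, 0, -1, 0, 0, 0, 0, 0, 0, -1, 0, 0, 0, 0, 0, 0, -1]

```text
t: 52.3
tcp_pos: [0.5202, -0.1624, 0.292]
tool_rot: [1.0, -0.018, 0.004, -0.001]
force: [-1.0, 0.8, 0.5]
finger_gap: 0.003
gripper_force: 0.0
```

```bash
python3 - <<'E'
from h import *
st=manip.sense();print(st['tcp_pos'],st['t'])
a=snap('scene');b=snap('top')
f=lambda s:cv2.cvtColor(s['img'],cv2.COLOR_RGB2BGR)
cv2.imwrite('pics/c10.png',np.hstack([cv2.resize(f(b)[90:290,100:300+100],(450,300),interpolation=2),cv2.resize(f(a)[150:370,200:440],(330,300),interpolation=2)]))
obs=[]
for s in(a,b):
    h=cv2.cvtColor(s['img'],cv2.COLOR_RGB2HSV); m=cv2.inRange(h,(0,170,110),(8,255,255))|cv2.inRange(h,(172,170,110),(180,255,255))
    p=proj(s,[.655,-.086,.12])[0]
    n,l,stt,c=cv2.connectedComponentsWithStats(m); i=1+np.argmin(np.hypot(*(c[1:]-p).T)); print(p,c[i],stt[i]); obs.append((s,c[i]))
print(tri(obs))
E
```

```text
[ 0.5202 -0.1624  0.292 ] 52.3
[276.271  230.3084] [276.3735 231.1205] [272 226  10  11  83]
[308.6634 144.2761] [308.5814 143.5814] [304 139  10  10  86]
[ 0.6563 -0.0853  0.1175]
```

View pics/c10.png

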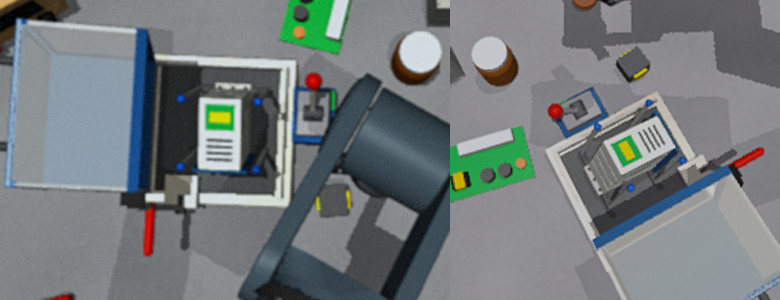

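The lever tip moved 77 mm, which matches the full 1.0 rad of travel. The stack, hood and prop are in place and the bystanders have not moved, so I'm handing in.

```bash
python3 -c "
from station import manip
print(manip.sign_off())"
```

```text
the job is handed in; nothing more can be done
None
```

The job is handed in at about 52 s of the 208 s allowed: hood raised and propped, all four modules stacked against the backstop, and the blower lever fully on, as far as the last pictures and force readings show; the sign-off returned no verdict.

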